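# Decant walnuts into a vacuum tub and seal it

## Robot

A 6-joint arm with a two-finger parallel gripper is mounted at the origin on a cart in front of the work surface, level with it; the furniture and walls round the work are solid. World frame = base frame: x ahead of the robot, y to its left, z up, the work surface at z = 0. Lengths are in m, angles in rad, forces in N, time in s.
With the tool pointing down it reaches from about 0.375 to 0.9 m from the base axis. Payload 3.1 kg.
Tool frame: the origin (TCP) lies midway between the tips of the shut fingers; the grasp point (between the pads) lies 19 mm behind it; z points along the fingers, y is the line along which they close (so a half turn about z gives the same grasp; the last joint's range is limited). The gripper opens to 87 mm and grips with 3 to 60 N. Pads are 19 mm wide; open, the fingers measure 117 mm over their backs; the gripper's body (75 mm by 190 mm) begins 51 mm behind the grasp point.
Start: joints at [1.044, 0.527, 1.433, -0, 1.181, -0.178], TCP at [0.214, 0.587, 0.223] pointing down, gripper open.
Joint ranges: [-3.08, 3.08], [-0.75, 2.2], [0.22, 2.44], [-1.43, 4.57], [0, 2.65], [-2.85, 2.85]. Speed limits (rad/s): [2.79, 2.79, 3.14, 3.14, 3.14, 3.14].

## Interface

Orientations are given as a unit quaternion [x, y, z, w].
In Python, from rig import status, imaging, order gives the robot as it stands.
- The arm moves only by the tool arm_command, never from a script. Its argument "deltas" is one flat list of numbers, 5 for each row, row after row: the opening, from -1 (shut) to 1 (fully open), so that 0 is half open, then the shift along the tool's x, y, z in m, then the turn about the tool's z in rad. In form: [gripper, tx, ty, tz, roll, gripper, tx, ty, tz, roll, ...]. A call has 1 to 12 rows; each row shifts and turns the commanded pose from where the row before left it, along the tool's axes as they then stand; what a row does not reach is not made up. A row lasts 1/8 s, in which the tool goes at most 62.5 mm and 10.7 degrees, less where a joint would pass 70% of its speed; a pose out of reach is approached as far as the arm can. A call with a gripper value outside its range is refused whole. The fingers move at their own pace and stop on an object; "newtons" is the grip in N (left out, the last holds). Time passes only in rows, so rows that do not move let the fingers close. It gives the time, the measured TCP pose, the force, the opening and the grip force at its end, in the units of the state.
- status.get_obs(): the state, without advancing time (a new reading comes with each control period).
- imaging.camera(name): name is "scene" or "side" or "wrist"; returns (picture, depth): 384x512x3 uint8, red, green, blue; 384x512 float32, m along the optical axis (not along the pixel's ray), 0 where there is no reading.
- imaging.camera_params(name): a dict with "intrinsics" (3x3 intrinsics, pixels), "camera_from_world" (4x4, takes a point from world to camera coordinates). Camera axes: x right, y up, looking along -z (the intrinsics and any distortion apply to the point x, -y, -z); pixel columns grow to the right and rows downward; lengths in m; the calibration is good to about 2 mm. A picture is of the moment at which its call begins: read the wrist's pose just before it. camera_params takes no time and is no camera call; for the wrist camera it gives the pose at the moment of the call.
- order.hand_in(): hands the job in; it is judged then, once.
The state is a dict: "time": time; "q": joint angles; "joint_velocities": joint speeds; "joint_torque": joint torques, N m; "position": TCP position; "tool_rot": TCP orientation; "ft_force": force on the tool from outside, world axes, zero at the start; "moment": the same for the moment, N m; "grip_width": finger opening in m; "grip_force": force on a finger pad.
Only numpy, scipy, OpenCV 4.12 (cv2) and the standard library are available. Lean on these libraries where they do the work, as an engineer would, in place of code of your own. Each camera call takes 0.05 s, during which the arm holds its last target. There are 200 camera calls.

## Task

Put all the walnuts away in the clear vacuum tub: pull out the carton's folded spout while it stands, tip the carton to pour its walnuts into the tub, add the walnuts lying loose on the worktop, and stand the emptied carton upright again. Then fit the lid fully home on the tub and slide its blue valve knob to the green mark, and only after that pump the black lever exactly three full strokes, letting it spring back up each time, so the needle rests on the green tick. Leave the other things alone.

Things in the scene. Friction and masses are not known exactly. Their poses are not given: they have to be found in the camera images.
- carton: Green and cream cardboard carton, closed on top, 62 (x) x 124 (y) x 184 mm high, wall 2.5 mm, about 0.3 kg, holding 3 to 5 walnuts. Origin: centre of its underside, z up. Spout high in its narrow -y side; grip across the broad faces, 62 mm apart (x). Opening behind the spout: 57 mm wide, z = 112 to 172 mm. Stands on the red glass board, whose top is 6 mm above the worktop
- spout (a joint): Spout flap of the carton, rad: 0 folded flat into the side, 1.0 fully pulled out (its stop; 0.8 is enough to pour). Hinge along the carton's x axis at y = -61 mm, z = 112 mm; the flap is 58 mm high and swings outward and down. It stays where it is left (about 0.5 N at the tab). To empty the carton, tip it 115 degrees or more, spout down; the walnuts may wedge and then need a shake
- spout_tab (a point): Middle of the spout's orange pull tab, which sticks out from the top of the flap: 24 mm wide along the carton's x, 26 mm out from the side, 5 mm thick. The point is 15 mm out from the flap and 54 mm from the hinge. Pinch it across its 24 mm width from above; it pivots between the fingers as the flap swings
- nut0: Walnut, 31 mm ball of 16 g, origin at its centre; starts inside the carton (may be absent)
- nut1: Walnut, 31 mm ball of 16 g, origin at its centre; starts inside the carton (may be absent)
- nut2: Walnut, 31 mm ball of 16 g, origin at its centre; starts inside the carton (may be absent)
- nut3: Walnut, 31 mm ball of 16 g, origin at its centre; starts inside the carton (may be absent)
- nut4: Walnut, 31 mm ball of 16 g, origin at its centre; starts inside the carton (may be absent)
- stray0: Walnut, 31 mm ball of 16 g, origin at its centre; starts loose on the worktop left of the carton (may be absent)
- stray1: Walnut, 31 mm ball of 16 g, origin at its centre; starts loose on the worktop left of the carton (may be absent)
- stray2: Walnut, 31 mm ball of 16 g, origin at its centre; starts loose on the worktop left of the carton (may be absent)
- tub: Clear open rectangular vacuum tub, 120 (x) x 160 (y) x 95 mm high, wall and floor 5 mm, opening 110 x 150 mm, 0.55 kg. Origin: centre of its underside, z up
- lid: Slate-blue lid of the tub, 126 (x) x 166 (y) mm, 0.4 kg. Origin: centre of the underside of its black plug, z up. Plug 102 x 142 mm (92 x 132 mm in its lowest 5 mm), 10 mm deep; plate z = 10 to 18 mm; in the middle a grip block 34 (x) x 50 (y) mm, z = 18 to 58 mm: grip across x. Fully home, its origin is 85 mm above the tub's underside, centred, long sides together (either way round)
- pump_lever (a joint): Black pump lever on the lid, rad: 0 up (springs back by itself), 0.5 fully down at its stop. Its hinge runs along the lid's x axis at y = 31 mm, z = 30 mm; the paddle is 50 mm long and reaches to the lid's +y end. About 3 N at the pad starts it, about 8 N holds it at the stop
- lever_pad (a point): Top of the lever's ribbed pad (26 x 20 mm), 43 mm from the hinge; at rest 0.42 rad above level. Press here straight down: it goes down about 21 mm
- gauge (a joint): Needle of the gauge on top of the lid's block, rad: 0 before pumping. A ratchet turns it clockwise by 0.52 rad for each full stroke of the lever; it does not go back, and strokes short of the stop may not count. The green tick is at 1.57 rad, three strokes
- valve (a joint): Slide valve of the lid, m: 0 at the red mark (open), 0.034 at the green mark (sealed), 0.060 at the blue mark at the other end. It slides along the lid's +x axis and stays where it is left (friction about 1.2 N)
- valve_knob (a point): Top centre of the blue valve knob, 14 (x, along the track) x 12 (y) mm, standing 18 mm above the lid's plate, at y = -64 mm on the lid
- valve_mark (a point): Where point valve_knob is when the knob stands at the green mark (on the lid)
- red_mug: Red mug, 98 mm high, bystander at the right: leave it alone
- honey_jar: Honey jar with yellow cap, 92 mm high, bystander at the back of the red board: leave it alone
- pepper_mill: Brown pepper mill, 170 mm high, bystander at the far right: leave it alone

How it is judged:
On the way, in this order (a step that is already met when the one before it is completed fails the run):
1. the carton's spout is pulled out while the carton stands upright (value of joint spout above 0.7 rad and angle between carton's own z axis and vertical below 0.3 rad), for 0.2 s.
2. every walnut is in the tub (x of nut0 in the frame of tub between -0.056 and 0.056 m and y of nut0 in the frame of tub between -0.076 and 0.076 m and z of nut0 in the frame of tub between 0 and 0.086 m and x of nut1 in the frame of tub between -0.056 and 0.056 m and y of nut1 in the frame of tub between -0.076 and 0.076 m and z of nut1 in the frame of tub between 0 and 0.086 m and x of nut2 in the frame of tub between -0.056 and 0.056 m and y of nut2 in the frame of tub between -0.076 and 0.076 m and z of nut2 in the frame of tub between 0 and 0.086 m and x of nut3 in the frame of tub between -0.056 and 0.056 m and y of nut3 in the frame of tub between -0.076 and 0.076 m and z of nut3 in the frame of tub between 0 and 0.086 m and x of nut4 in the frame of tub between -0.056 and 0.056 m and y of nut4 in the frame of tub between -0.076 and 0.076 m and z of nut4 in the frame of tub between 0 and 0.086 m and x of stray0 in the frame of tub between -0.056 and 0.056 m and y of stray0 in the frame of tub between -0.076 and 0.076 m and z of stray0 in the frame of tub between 0 and 0.086 m and x of stray1 in the frame of tub between -0.056 and 0.056 m and y of stray1 in the frame of tub between -0.076 and 0.076 m and z of stray1 in the frame of tub between 0 and 0.086 m and x of stray2 in the frame of tub between -0.056 and 0.056 m and y of stray2 in the frame of tub between -0.076 and 0.076 m and z of stray2 in the frame of tub between 0 and 0.086 m), for 0.3 s.
3. the lid is fully home on the tub and the valve is at the green mark, before any pumping (x of lid in the frame of tub between -0.009 and 0.009 m and y of lid in the frame of tub between -0.009 and 0.009 m and z of lid in the frame of tub between 0.08 and 0.0895 m and angle between the z axis of lid and the z axis of tub, either way round below 0.06 rad and value of joint valve between 0.029 and 0.039 m and value of joint gauge below 0.3 rad), for 0.3 s.
4. three full strokes have been pumped, the lid home and the valve still at the green mark (value of joint gauge above 1.36 rad and x of lid in the frame of tub between -0.009 and 0.009 m and y of lid in the frame of tub between -0.009 and 0.009 m and z of lid in the frame of tub between 0.08 and 0.0895 m and angle between the z axis of lid and the z axis of tub, either way round below 0.06 rad and value of joint valve between 0.029 and 0.039 m), for 0.1 s.
At the end, for the whole second after the job is handed in: All walnuts in the tub; lid home (within 9 mm of centred, origin 80 to 89.5 mm over the tub's underside, level to 0.06 rad); valve 0.029 to 0.039 m; gauge 1.36 to 1.80 rad; lever up; carton upright to 0.1 rad, standing on worktop or board; tub standing; all at rest (all of step 2 and all of step 4 and value of joint gauge below 1.8 rad and value of joint pump_lever below 0.1 rad and angle between each of carton, tub's own z axis and vertical below 0.1 rad and height (world z) of carton below 0.012 m and height (world z) of tub below 0.01 m and linear speed of each of tub, carton below 0.02 m/s); the robot touches nothing.
It fails at once if the tub is tipped over (angle between tub's own z axis and vertical above 0.6 rad).
It fails at once if a bystander is knocked over or pushed 3 cm away (distance of any of red_mug, honey_jar, pepper_mill from where it was at the start of the episode above 0.03 m or angle between any of red_mug, honey_jar, pepper_mill's own z axis and vertical above 0.5 rad).
Of nut0, nut1, nut2, nut3, nut4 only 3 to 5 are there at a start; the rules pass over those that are not, and their reading is None.
Of stray0, stray1, stray2 only 1 to 3 are there at a start; the rules pass over those that are not, and their reading is None.
At some moment in a run one of lid, tub may be knocked a few centimetres aside while the robot is not near it.
It also fails if it takes over 210 s, if anything falls off the work surface, if the arm or the gripper's body presses on something with over 40 N, if the wrist force passes 120 N, or if a joint passes its speed limit or range.

## Working session

There is one attempt and no reset: what is moved stays moved. The work goes in short steps, Python scripts to look and compute and a tool call to move; the robot and the scene stay as the last step left them, time stands still between calls to the robot, and variables do not carry over. Pictures are saved under pics/ and viewed, at most 14 in all, crops included, and the job is handed in when it is done.

Besides the shell and the picture viewer there is one more tool, called after ">>>" by a JSON object that holds its "method" and its "body". arm_command: Moves the arm, as the interface text tells. Its arguments: {"type":"object","properties":{"deltas":{"type":"array"},"newtons":{"type":"number"}},"required":["deltas"]}

```bash
ls; mkdir -p pics
cat > h.py <<'E'
import numpy as np, cv2
from rig import status, imaging, order
def obs():
    s=status.get_obs(); 
    f=lambda a: np.round(a,3).tolist()
    print('t',round(s['time'],2),'p',f(s['position']),'R',f(s['tool_rot']),'F',f(s['ft_force']),'w',round(float(s['grip_width']),4),'gf',round(float(s['grip_force']),1),'q',f(s['q']))
    return s
def cam(n,save=None):
    P=imaging.camera_params(n); im,d=imaging.camera(n)
    if save: cv2.imwrite('pics/%s.png'%save,im[:,:,::-1])
    return im,d,np.array(P['intrinsics']),np.array(P['camera_from_world'])
def world(d,K,T):
    v,u=np.mgrid[:d.shape[0],:d.shape[1]]
    x=(u-K[0,2])/K[0,0]*d; y=(v-K[1,2])/K[1,1]*d
    c=np.stack([x,-y,-d],-1); W=np.linalg.inv(T)
    return c@W[:3,:3].T+W[:3,3]
def ray(u,v,z,K,T):
    W=np.linalg.inv(T); c=np.array([(u-K[0,2])/K[0,0],-(v-K[1,2])/K[1,1],-1])
    r=W[:3,:3]@c; o=W[:3,3]; return o+r*(z-o[2])/r[2]
E
python3 - <<'E'
from h import *
obs()
a=cam('scene','s0'); b=cam('side','d0'); c=cam('wrist','w0')
for n,x in zip('abc',(a,b,c)):
    np.savez('%s0.npz'%n,im=x[0],d=x[1],K=x[2],T=x[3]); print(np.linalg.inv(x[3]).round(3).tolist(),x[2].round(1).tolist())
cv2.imwrite('pics/all.png',cv2.resize(np.vstack([np.hstack([a[0],b[0]])])[:,:,::-1],(800,300)))
E
```

```text
pics
t 0.0 p [0.213, 0.587, 0.222] R [0.173, 0.985, -0.001, -0.0] F [0.302, 0.852, 0.472] w 0.087 gf 0.0 q [1.044, 0.528, 1.434, 0.0, 1.181, -0.179]
[[0.544, 0.649, -0.531, -0.431], [-0.839, 0.42, -0.347, -0.769], [-0.002, 0.635, 0.773, 1.542], [0.0, 0.0, 0.0, 1.0]] [[395.6, 0.0, 254.7], [0.0, 395.6, 194.0], [0.0, 0.0, 1.0]]
[[0.938, 0.229, -0.26, 0.07], [-0.346, 0.582, -0.736, -1.446], [-0.017, 0.78, 0.625, 1.243], [0.0, 0.0, 0.0, 1.0]] [[462.2, 0.0, 260.7], [0.0, 462.2, 197.6], [0.0, 0.0, 1.0]]
[[0.341, -0.896, -0.285, 0.134], [0.94, 0.325, 0.104, 0.614], [-0.001, -0.303, 0.953, 0.382], [0.0, 0.0, 0.0, 1.0]] [[323.0, 0.0, 258.1], [0.0, 323.0, 193.2], [0.0, 0.0, 1.0]]
```

View pics/s0.png

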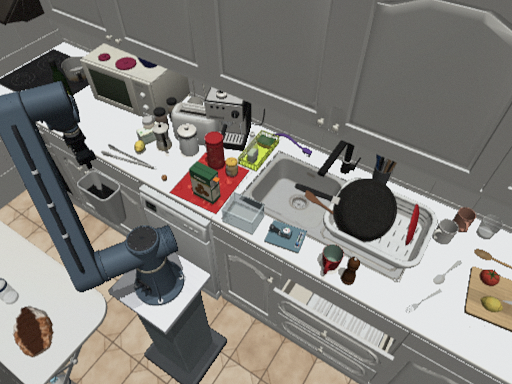

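View pics/d0.png

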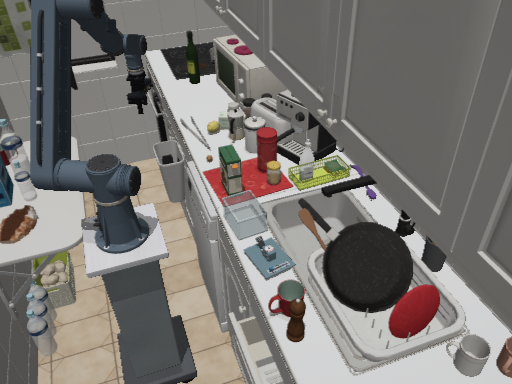

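The scene view shows the carton at about (205,182) on the red board, tub (243,212), lid (286,235) and one stray at (164,178). The side view shows the same, with the stray at (209,158). Next I'll zoom in and measure.

Run:
```python
from h import *
A=np.load('a0.npz');B=np.load('b0.npz')
ca=A['im'][120:270,140:340]; cb=B['im'][130:310,180:340]
pa=cv2.resize(ca,(400,300),interpolation=2); pa=cv2.resize(ca,(420,315),interpolation=2); pb=cv2.resize(cb,(360,405),interpolation=2)
o=np.zeros((405,780,3),np.uint8);o[:315,:420]=pa;o[:,420:]=pb
cv2.imwrite('pics/z0.png',o[:,:,::-1])
for n,S in(('a',A),('b',B)):
    W=world(S['d'],S['K'],S['T']); hsv=cv2.cvtColor(S['im'],cv2.COLOR_RGB2HSV)
    H,Sa,V=hsv[...,0].astype(int),hsv[...,1],hsv[...,2]
    reg=(W[...,0]>.25)&(W[...,0]<.8)&(W[...,1]>-.5)&(W[...,1]<.6)&(W[...,2]>-.02)&(W[...,2]<.3)
    def rep(name,m):
        m=m&reg
        if m.sum()>5:
            p=W[m]; r=cv2.minAreaRect((p[:,:2]*1000).astype(np.float32)); v,u=np.nonzero(m)
            print(n,name,m.sum(),'pix',u.mean().round(),v.mean().round(),'med',np.median(p,0).round(3),'rect',np.round(r[0]),np.round(r[1]),round(r[2],1),'z',np.percentile(p[:,2],[2,98]).round(3))
    rep('greentop',(H>45)&(H<90)&(Sa>80)&(W[...,2]>.18)&(W[...,2]<.2))
    rep('green',(H>45)&(H<90)&(Sa>80))
    rep('lidblue',(H>95)&(H<110)&(Sa>60)&(W[...,2]<.05))
    rep('lidplate',(H>90)&(H<115)&(Sa>60)&(W[...,2]<.025)&(W[...,2]>.010))
    rep('orange',(H>8)&(H<22)&(Sa>170)&(V>150))
    m=((H>3)&(H<22)&(Sa>70)&reg&(W[...,2]<.045)&(W[...,2]>.005)).astype(np.uint8)
    k,l,st,ce=cv2.connectedComponentsWithStats(m)
    for i in range(1,k):
        if st[i,4]>8: print(n,'brown',st[i],W[l==i].mean(0).round(3))
```

```text
a greentop 261 pix 203.0 171.0 med [0.483 0.115 0.191] rect [485. 119.] [ 64. 125.] 1.6 z [0.183 0.198]
a green 362 pix 203.0 174.0 med [0.473 0.115 0.19 ] rect [511.  88.] [939. 132.] 81.4 z [0.015 0.198]
a lidblue 526 pix 285.0 237.0 med [ 0.466 -0.344  0.019] rect [ 488. -339.] [123. 159.] 10.3 z [0.01  0.034]
a lidplate 465 pix 285.0 237.0 med [ 0.466 -0.343  0.019] rect [ 487. -338.] [121. 158.] 10.3 z [0.012 0.024]
a orange 23 pix 216.0 178.0 med [0.487 0.049 0.175] rect [560.  89.] [196.  32.] 26.9 z [0.045 0.181]
a brown [229 170   9   7  28] [0.666 0.079 0.025]
a brown [162 175   5   5  21] [0.454 0.367 0.024]
b greentop 259 pix 229.0 155.0 med [0.484 0.105 0.19 ] rect [484. 115.] [ 64. 128.] 1.5 z [0.181 0.195]
b green 288 pix 229.0 157.0 med [0.482 0.098 0.19 ] rect [ 488. -106.] [ 64. 571.] 0.8 z [0.108 0.195]
b lidblue 263 pix 266.0 261.0 med [ 0.47  -0.359  0.019] rect [ 487. -342.] [119. 162.] 9.0 z [0.012 0.045]
b lidplate 213 pix 265.0 260.0 med [ 0.467 -0.353  0.018] rect [ 487. -342.] [119. 162.] 9.0 z [0.012 0.023]
b orange 16 pix 234.0 166.0 med [0.486 0.04  0.176] rect [486.  42.] [16. 26.] 38.7 z [0.171 0.178]
b brown [207 156   5   5  21] [0.454 0.363 0.023]
b brown [267 177  14   7  61] [0.67  0.076 0.03 ]
```

View pics/z0.png

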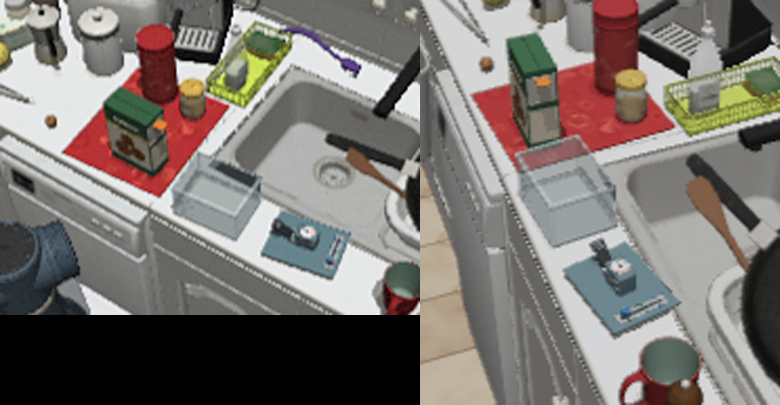

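View pics/w0.png

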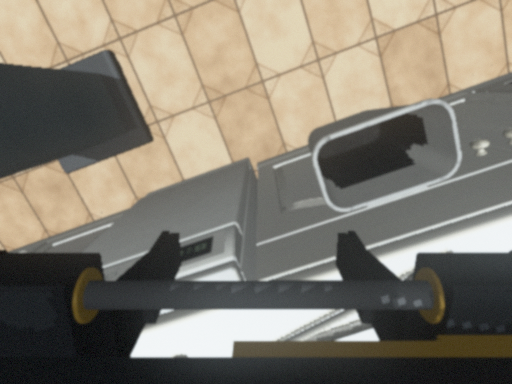

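The zoomed view shows the carton's orange tab facing -y, the tub at crop (217,195), the lid with its lever towards the tub and the valve on the far side, and a single stray. Now the tub's pose from depth.

Run:
```python
from h import *
for n in 'ab':
    S=np.load(n+'0.npz'); W=world(S['d'],S['K'],S['T'])
    m=(W[...,0]>.25)&(W[...,0]<.62)&(W[...,1]>-.28)&(W[...,1]<.03)&(W[...,2]>.02)&(W[...,2]<.13)
    p=W[m]; print(n,len(p),np.percentile(p[:,2],[2,50,90,98]).round(3))
    q=p[(p[:,2]>.03)]; print(cv2.minAreaRect((q[:,:2]*1000).astype(np.float32)))
    q=p[(p[:,2]>.085)&(p[:,2]<.105)]; print(len(q),cv2.minAreaRect((q[:,:2]*1000).astype(np.float32)))
s=obs()
from scipy.spatial.transform import Rotation as R
def go(x,y,z,ang):
    T=R.from_quat(s['tool_rot']).as_matrix(); print('delta tool',(T.T@(np.array([x,y,z])-s['position'])).round(4), 'tool x ang',np.arctan2(T[1,0],T[0,0]).round(3))
go(.454,.365,.12,0)
```

```text
a 900 [0.021 0.062 0.095 0.101]
((475.30419921875, -154.0272979736328), (128.66612243652344, 250.13284301757812), 5.383896350860596)
227 ((471.3341064453125, -111.72306823730469), (128.58517456054688, 165.1319122314453), 5.352701663970947)
b 1288 [0.021 0.061 0.094 0.099]
((472.9208984375, -152.01223754882812), (125.03382873535156, 253.1876678466797), 4.966493129730225)
302 ((470.07666015625, -115.17786407470703), (124.96946716308594, 173.5856475830078), 5.270969867706299)
t 0.15 p [0.213, 0.587, 0.222] R [0.174, 0.985, -0.001, -0.0] F [1.032, 0.269, 0.299] w 0.0873 gf 0.0 q [1.043, 0.528, 1.434, 0.0, 1.181, -0.178]
delta tool [-0.3021 -0.1261  0.1019] tool x ang 2.793
```

>>> {"method": "arm_command", "body": {"deltas": [0,-0.0378,-0.0158,0,0,0,-0.0378,-0.0158,0,0,0,-0.0378,-0.0158,0,0,0,-0.0378,-0.0158,0,0,0,-0.0378,-0.0158,0,0,0,-0.0378,-0.0158,0,0,0,-0.0378,-0.0158,0,0,0,-0.0378,-0.0158,0,0,0,0,0,0,0.15,0,0,0,0,0.15,0,0,0,0,0.15,0,0,0,0,0.15], "newtons": 8}}

```text
time: 1.65
position: [0.4544, 0.365, 0.2222]
tool_rot: [0.459, 0.888, -0.0, -0.0]
ft_force: [-0.9, -0.1, -0.4]
grip_width: 0.0434
grip_force: 0.0
```

>>> {"method": "arm_command", "body": {"deltas": [0,0,0,0,0.15,0,0,0,0,0.15,0,0,0,0,0.15,0,0,0,0,0.17,0,0,0,0,0,0,0,0,0,0]}}

```text
time: 2.4
position: [0.4544, 0.3651, 0.2224]
tool_rot: [0.706, 0.709, -0.0, -0.0]
ft_force: [-0.2, 0.4, 0.9]
grip_width: 0.0431
grip_force: 0.0
```

```bash
cat >> h.py <<'E'
from scipy.spatial.transform import Rotation as R
def go(x,y,z,s=None):
    s=s or status.get_obs(); T=R.from_quat(s['tool_rot']).as_matrix()
    print('delta tool',(T.T@(np.array([x,y,z])-s['position'])).round(4),'xang',np.arctan2(T[1,0],T[0,0]).round(3))
def blobs(n,f,zr,box,mn=10,save=None):
    im,d,K,T=cam(n,save); W=world(d,K,T); h=cv2.cvtColor(im,cv2.COLOR_RGB2HSV).astype(int)
    m=f(h[...,0],h[...,1],h[...,2])&(W[...,2]>zr[0])&(W[...,2]<zr[1])&(W[...,0]>box[0])&(W[...,0]<box[1])&(W[...,1]>box[2])&(W[...,1]<box[3])
    k,l,st,ce=cv2.connectedComponentsWithStats(m.astype(np.uint8))
    for i in range(1,k):
        if st[i,4]>=mn:
            p=W[l==i]; r=cv2.minAreaRect((p[:,:2]*1000).astype(np.float32))
            print(n,st[i].tolist(),'mean',p.mean(0).round(3),'rect',np.round(r[0]),np.round(r[1]),round(r[2],1),'zmax',p[:,2].max().round(3))
E
python3 - <<'E'
from h import *
s=obs()
blobs('wrist',lambda H,S,V:(H>3)&(H<22)&(S>70),(.004,.05),(.3,.6,.2,.5),20,'w1')
go(.454,.365,.12)
E
```

```text
t 2.4 p [0.454, 0.365, 0.222] R [0.706, 0.709, -0.0, -0.0] F [-0.238, 0.376, 0.921] w 0.0431 gf 0.0 q [0.485, 0.471, 1.541, -0.0, 1.13, 0.481]
wrist [253, 151, 16, 12, 75] mean [0.456 0.378 0.026] rect [456. 379.] [16. 10.] 34.3 zmax 0.03
wrist [254, 162, 18, 9, 91] mean [0.46  0.366 0.026] rect [459. 366.] [20. 10.] 10.3 zmax 0.03
wrist [351, 216, 11, 5, 22] mean [0.577 0.296 0.005] rect [578. 296.] [ 3. 14.] 67.9 zmax 0.007
wrist [336, 238, 14, 8, 21] mean [0.563 0.261 0.005] rect [562. 261.] [ 5. 19.] 59.7 zmax 0.007
wrist [276, 259, 14, 13, 63] mean [0.487 0.228 0.005] rect [487. 228.] [17. 19.] 1.2 zmax 0.006
delta tool [-1.000e-04 -4.000e-04  1.024e-01] xang 1.575
```

>>> {"method": "arm_command", "body": {"deltas": [0.4,0.004,0.003,0.04,0,0.4,0,0,0.04,0,0.4,0,0,0.04,0,0.4,0,0,0.04,0,0.4,0,0,0.03,0,0.4,0,0,0.028,0,0.4,0,0,0,0,-1,0,0,0,0,-1,0,0,0,0,-1,0,0,0,0,-1,0,0,0,0,-1,0,0,0,0], "newtons": 8}}

```text
time: 3.95
position: [0.4577, 0.3693, 0.005]
tool_rot: [0.706, 0.708, 0.0, 0.0]
ft_force: [0.1, 0.2, 2.1]
grip_width: 0.0299
grip_force: 8.0
```

>>> {"method": "arm_command", "body": {"deltas": [-1,0,0,-0.05,0,-1,0,0,-0.05,0,-1,0,0,-0.05,0,-1,0,0,-0.05,0,-1,0,0,-0.045,0,-1,-0.03,0,0,0,-1,-0.045,0,0,0,-1,-0.045,0,0,0,-1,-0.045,0,0,0,-1,-0.045,0,0,0,-1,-0.045,0,0,0,-1,-0.045,0.012,0,0]}}

```text
time: 5.45
position: [0.469, 0.0681, 0.2495]
tool_rot: [0.706, 0.708, -0.0, -0.0]
ft_force: [1.4, 0.5, -0.3]
grip_width: 0.03
grip_force: 8.0
```

>>> {"method": "arm_command", "body": {"deltas": [-1,-0.045,0,0,0,-1,-0.045,0,0,0,-1,-0.045,0,0,0,-1,-0.045,0,0,0,-1,0,0,0,0]}}

```text
time: 6.08
position: [0.4708, -0.1136, 0.2496]
tool_rot: [0.708, 0.706, -0.0, 0.001]
ft_force: [-0.6, 0.2, 0.5]
grip_width: 0.0298
grip_force: 8.0
```

Run:
```python
from h import *
s=obs()
blobs('wrist',lambda H,S,V:(V>0),(.085,.105),(.35,.6,-.28,.03),40,'w2')
go(.47,-.113,.075)
```

```text
t 6.08 p [0.471, -0.114, 0.25] R [0.708, 0.706, -0.0, 0.001] F [-0.642, 0.25, 0.483] w 0.0298 gf 8.0 q [-0.468, 0.302, 1.744, -0.001, 1.095, -0.465]
wrist [188, 86, 135, 160, 3065] mean [ 0.472 -0.087  0.092] rect [ 472. -114.] [124. 163.] 5.1 zmax 0.096
delta tool [-1.300e-03 -1.000e-04  1.744e-01] xang 1.57
```

View pics/w2.png

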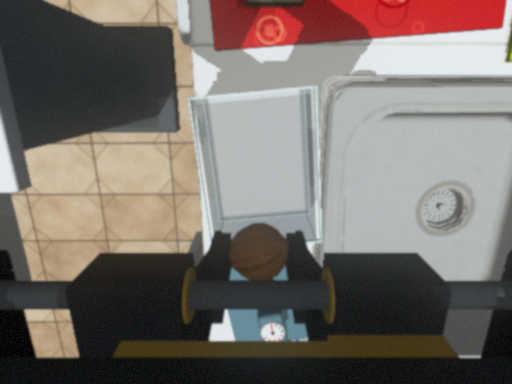

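>>> {"method": "arm_command", "body": {"deltas": [-1,-0.018,0,0.045,0,-1,-0.018,0,0.045,0,-1,0,0,0.045,0,-1,0,0,0.04,0,-1,0,0,0.01,0,0,0,0,0,0,0,0,0,0,0,0,0,0,-0.04,0,0,0,0,-0.05,0,0,0,0,-0.05,0,0,0,0,-0.045,0,0,0,0,0,0]}}

```text
time: 7.62
position: [0.4731, -0.148, 0.255]
tool_rot: [0.706, 0.708, 0.002, 0.006]
ft_force: [1.3, -0.5, -0.2]
grip_width: 0.0435
grip_force: 0.0
```

Run:
```python
from h import *
s=obs()
blobs('side',lambda H,S,V:(H>3)&(H<22)&(S>50),(.0,.09),(.4,.54,-.2,-.03),5)
blobs('side',lambda H,S,V:(H>8)&(H<22)&(S>170)&(V>150),(.15,.2),(.44,.54,0,.1),5)
blobs('scene',lambda H,S,V:(H>8)&(H<22)&(S>170)&(V>150),(.15,.2),(.44,.54,0,.1),5)
go(.486,.041,.26)
```

```text
t 7.62 p [0.473, -0.148, 0.255] R [0.706, 0.708, 0.002, 0.006] F [1.332, -0.535, -0.177] w 0.0435 gf 0.0 q [-0.529, 0.306, 1.718, 0.0, 1.104, -0.531]
side [245, 222, 4, 3, 6] mean [ 0.454 -0.193  0.073] rect [ 453. -193.] [ 9. 12.] 71.6 zmax 0.077
scene [213, 177, 6, 5, 18] mean [0.486 0.045 0.175] rect [486.  44.] [25. 19.] 2.7 zmax 0.183
delta tool [ 0.1873  0.0165 -0.0103] xang 1.573
```

>>> {"method": "arm_command", "body": {"deltas": [0,0.046,0.004,0,0,0,0.046,0.004,0,0,0,0.046,0.004,0,0,0,0.046,0.001,0,0,0,0.002,0,0,0,0,0,0,0.04,0,0,0,0,0.04,0,0,0,0,0.022,0,0,0,0,0,0,-1,0,0,0,0,-1,0,0,0,0,-1,0,0,0,0], "newtons": 8}}

```text
time: 9.28
position: [0.4846, 0.0389, 0.1487]
tool_rot: [0.706, 0.708, 0.001, 0.002]
ft_force: [2.4, -0.8, 1.2]
grip_width: 0.0232
grip_force: 7.9
```

Run:
```python
from h import *
s=obs()
import math
p=None
for t in np.linspace(0,1,9):
    c=np.array([-15*math.cos(t)-54*math.sin(t),54*math.cos(t)-15*math.sin(t)])
    if p is not None: print(round(t,2),(c-p).round(1))
    p=c
```

```text
t 9.28 p [0.485, 0.039, 0.149] R [0.706, 0.708, 0.001, 0.002] F [2.392, -0.763, 1.235] w 0.0232 gf 7.9 q [-0.15, 0.456, 1.852, -0.0, 0.829, -0.152]
0.12 [-6.6 -2.3]
0.25 [-6.3 -3.1]
0.38 [-5.8 -3.9]
0.5 [-5.3 -4.6]
0.62 [-4.7 -5.2]
0.75 [-4.  -5.7]
0.88 [-3.3 -6.2]
1.0 [-2.5 -6.5]
```

>>> {"method": "arm_command", "body": {"deltas": [-1,-0.0066,0,0.0023,0,-1,-0.0063,0,0.0031,0,-1,-0.0058,0,0.0039,0,-1,-0.0053,0,0.0046,0,-1,-0.0047,0,0.0052,0,-1,-0.004,0,0.0057,0,-1,-0.0033,0,0.0062,0,-1,-0.0025,0,0.0065,0,-1,0,0,0.001,0,-1,0,0,0,0,-0.3,0,0,0,0,-0.3,0,0,0,0]}}

```text
time: 10.78
position: [0.4837, -0.0002, 0.1092]
tool_rot: [0.706, 0.708, -0.0, 0.001]
ft_force: [-0.5, -4.1, 3.5]
grip_width: 0.0295
grip_force: 3.7
```

>>> {"method": "arm_command", "body": {"deltas": [-0.3,0,0,-0.03,0,-0.3,0,0,-0.04,0,-0.3,0,0,-0.04,0,-0.3,0,0,0,0]}}

```text
time: 11.28
position: [0.4846, 0.0008, 0.2212]
tool_rot: [0.706, 0.708, 0.001, 0.002]
ft_force: [1.5, 0.3, 0.3]
grip_width: 0.0307
grip_force: 0.0
```

Run:
```python
from h import *
s=obs()
f=lambda H,S,V:(H>8)&(H<22)&(S>170)&(V>150)
g=lambda H,S,V:(H>45)&(H<90)&(S>80)
for c in('side','scene'):
    blobs(c,f,(.08,.2),(.44,.54,-.05,.1),4)
    blobs(c,g,(.18,.2),(.4,.57,0,.2),30,'%s1'%c)
```

```text
t 11.28 p [0.485, 0.001, 0.221] R [0.706, 0.708, 0.001, 0.002] F [1.457, 0.293, 0.347] w 0.0307 gf 0.0 q [-0.23, 0.34, 1.781, 0.0, 1.016, -0.232]
side [233, 150, 7, 14, 55] mean [0.501 0.08  0.19 ] rect [508.  88.] [85. 24.] 72.3 zmax 0.197
side [221, 153, 9, 12, 65] mean [0.463 0.091 0.19 ] rect [466.  93.] [79. 23.] 87.7 zmax 0.195
scene [190, 162, 20, 19, 134] mean [0.477 0.139 0.19 ] rect [483. 118.] [117.  60.] 85.4 zmax 0.198
```

>>> {"method": "arm_command", "body": {"deltas": [1,0,0,-0.04,0,1,0.04,0,0,0,1,0.04,0,0,0,1,0.04,0,0,0,1,0.041,0,0,0,1,0,0,0,0,1,0,0,0,0]}}

```text
time: 12.35
position: [0.4822, 0.1614, 0.2578]
tool_rot: [0.706, 0.708, -0.001, -0.001]
ft_force: [-0.1, -0.9, -0.9]
grip_width: 0.0853
grip_force: 0.0
```

Run:
```python
from h import *
s=obs()
f=lambda H,S,V:(H>8)&(H<22)&(S>170)&(V>150)
for c in('side','scene'):
    blobs(c,f,(.08,.2),(.44,.54,-.05,.1),4)
blobs('side',lambda H,S,V:((H<6)|(H>174))&(S>120),(.04,.3),(.5,.8,0.05,.3),30)
# side faces of carton: x extents from wrist cam
blobs('wrist',lambda H,S,V:(H>45)&(H<90)&(S>80),(.18,.2),(.4,.57,0,.2),30)
a=cam('side')[0][130:250,170:290]; b=cam('scene')[0][130:250,150:270]
cv2.imwrite('pics/z1.png',cv2.resize(np.hstack([a,b]),(800,400),interpolation=2)[:,:,::-1])
```

```text
t 12.35 p [0.482, 0.161, 0.258] R [0.706, 0.708, -0.001, -0.001] F [-0.074, -0.862, -0.923] w 0.0853 gf 0.0 q [0.103, 0.328, 1.675, -0.001, 1.142, 0.101]
side [234, 175, 6, 6, 25] mean [0.482 0.006 0.144] rect [482.   7.] [15. 20.] 70.2 zmax 0.152
scene [221, 185, 4, 6, 16] mean [0.482 0.006 0.144] rect [481.   5.] [26. 12.] 16.7 zmax 0.155
side [257, 127, 20, 41, 674] mean [0.678 0.184 0.146] rect [683. 206.] [ 88. 104.] 1.2 zmax 0.206
wrist [229, 194, 78, 87, 4733] mean [0.492 0.128 0.188] rect [489. 132.] [75. 59.] 88.4 zmax 0.191
wrist [227, 310, 71, 10, 597] mean [0.487 0.062 0.188] rect [485.  61.] [59. 12.] 0.1 zmax 0.19
```

View pics/z1.png

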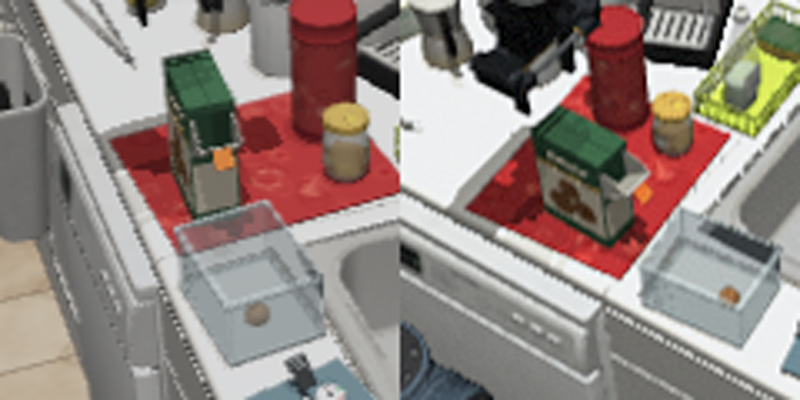

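The spout is out (tab at y 0.006, z 0.144, about 0.87 rad) and the stray is in the tub. Next: grip the carton's rear top corner and pivot it.

>>> {"method": "arm_command", "body": {"deltas": [1,0,0.004,0.04,0,1,0,0,0.04,0,1,0,0,0.041,0,1,0,0,0,0,-1,0,0,0,0,-1,0,0,0,0,-1,0,0,0,0,-1,0,0,0,0], "newtons": 8}}

```text
time: 13.65
position: [0.4887, 0.162, 0.1393]
tool_rot: [0.706, 0.708, 0.002, 0.001]
ft_force: [1.6, 1.2, 2.4]
grip_width: 0.0626
grip_force: 7.9
```

>>> {"method": "arm_command", "body": {"deltas": [-1,-0.0067,0,-0.0045,0,-1,-0.0067,0,-0.0045,0,-1,-0.0071,0,-0.0038,0,-1,-0.0071,0,-0.0038,0,-1,-0.0074,0,-0.0032,0,-1,-0.0074,0,-0.0032,0,-1,-0.0076,0,-0.0025,0,-1,-0.0077,0,-0.0025,0,-1,0,0,0,0]}}

```text
time: 14.78
position: [0.4873, 0.1035, 0.1662]
tool_rot: [0.707, 0.707, 0.0, 0.0]
ft_force: [-0.5, -0.1, -4.3]
grip_width: 0.062
grip_force: 8.0
```

Run:
```python
from h import *
s=obs()
a=cam('side')[0][130:250,170:290]; b=cam('scene')[0][130:250,150:270]
cv2.imwrite('pics/z2.png',cv2.resize(np.hstack([a,b]),(800,400),interpolation=2)[:,:,::-1])
```

```text
t 14.78 p [0.487, 0.103, 0.166] R [0.707, 0.707, 0.0, 0.0] F [-0.458, -0.107, -4.29] w 0.062 gf 8.0 q [-0.015, 0.442, 1.805, -0.0, 0.894, -0.016]
```

View pics/z2.png

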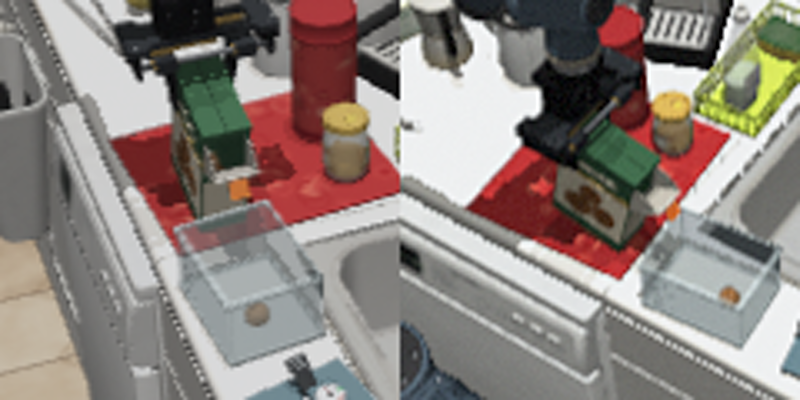

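>>> {"method": "arm_command", "body": {"deltas": [-1,0,0,-0.015,0,-1,0,0,-0.015,0,-1,0,0,-0.015,0,-1,0,0,-0.015,0,-1,0,0,-0.015,0,-1,0,0,-0.015,0,-1,0,0,-0.015,0,-1,0,0,-0.015,0,-1,0,0,0,0], "newtons": 8}}

```text
time: 16.0
position: [0.4876, 0.1044, 0.2868]
tool_rot: [0.706, 0.708, 0.001, 0.001]
ft_force: [0.3, -0.1, -5.3]
grip_width: 0.0619
grip_force: 8.0
```

```bash
cat >> h.py <<'E'
def tilt(save=None):
    s=status.get_obs(); pos=np.array(s['position'])-[0,0,-.019]
    Q=[];
    for c in('side','scene'):
        im,d,K,T=cam(c,save and c+save); W=world(d,K,T); h=cv2.cvtColor(im,cv2.COLOR_RGB2HSV).astype(int)
        m=(h[...,0]>45)&(h[...,0]<90)&(h[...,1]>80)&(np.linalg.norm(W-pos,axis=-1)<.24)
        Q.append(W[m])
    Q=np.vstack(Q)[:,1:]   # y,z
    best=[]
    for a in np.radians(np.arange(-5,150,1)):
        # top-face normal tilted a toward -y
        n=np.array([-np.sin(a),np.cos(a)]); t=Q@n; e=np.percentile(t,97); best.append((int((abs(t-e)<.004).sum()),round(np.degrees(a)),e))
    best.sort(reverse=True); print(len(Q),'tilt',best[:5],'pad yz',pos[1:].round(3))
    a=np.radians(best[0][1]); n=np.array([-np.sin(a),np.cos(a)]); k=np.array([np.cos(a),np.sin(a)])
    print('pad below top',round(best[0][2]-pos[1:]@n,3),'green range along y', (np.percentile(Q@k,[1,99])-pos[1:]@k).round(3))
E
python3 - <<'E'
from h import *
s=obs(); tilt('2')
E
```

```text
t 16.0 p [0.488, 0.104, 0.287] R [0.706, 0.708, 0.001, 0.001] F [0.338, -0.121, -5.348] w 0.0619 gf 8.0 q [-0.014, 0.277, 1.662, 0.0, 1.2, -0.016]
898 tilt [(95, 17, np.float64(0.300182582650194)), (94, 18, np.float64(0.2978499083307085)), (84, 16, np.float64(0.302590439223382)), (77, 106, np.float64(-0.08253784648609269)), (76, 105, np.float64(-0.0778914099822552))] pad yz [0.104 0.306]
pad below top 0.038 green range along y [-0.107  0.022]
```

>>> {"method": "arm_command", "body": {"deltas": [-1,0,0,0.02,0,-1,0,0,0.03,0,-1,0,0,0.03,0,-1,0,0,0.02,0,-1,-0.01,0,0.009,0,-1,-0.02,0,0,0,-1,-0.02,0,0,0,-1,-0.007,0,0,0,-1,0,0,0,0], "newtons": 8}}

```text
time: 17.23
position: [0.4874, 0.0466, 0.1772]
tool_rot: [0.707, 0.707, 0.0, 0.0]
ft_force: [0.4, 0.8, -4.8]
grip_width: 0.062
grip_force: 8.0
```

>>> {"method": "arm_command", "body": {"deltas": [-1,-0.0083,0,-0.0052,0,-1,-0.0083,0,-0.0052,0,-1,-0.0083,0,-0.0052,0,-1,-0.0081,0,-0.0026,0,-1,-0.0081,0,-0.0026,0,-1,-0.0081,0,-0.0026,0,-1,-0.0081,0,-0.0026,0,-1,0,0,0,0]}}

```text
time: 18.23
position: [0.4876, -0.0113, 0.2031]
tool_rot: [0.707, 0.708, -0.0, 0.001]
ft_force: [0.2, 0.0, -3.3]
grip_width: 0.0616
grip_force: 8.0
```

Run:
```python
from h import *
s=obs(); tilt('3')
a=cv2.imread('pics/side3.png')[110:260,160:310]; b=cv2.imread('pics/scene3.png')[120:270,150:300]
cv2.imwrite('pics/z3.png',cv2.resize(np.hstack([a,b]),(800,400),interpolation=2))
```

```text
t 18.23 p [0.488, -0.011, 0.203] R [0.707, 0.708, -0.0, 0.001] F [0.234, 0.044, -3.331] w 0.0616 gf 8.0 q [-0.252, 0.372, 1.792, -0.001, 0.977, -0.253]
860 tilt [(64, 138, np.float64(-0.06311457227288353)), (63, 137, np.float64(-0.06035795506162902)), (62, 68, np.float64(0.15474952490055596)), (60, 139, np.float64(-0.06603093242103292)), (59, 136, np.float64(-0.057263978088363074))] pad yz [-0.011  0.222]
pad below top 0.094 green range along y [-0.15  0.09]
```

View pics/z3.png

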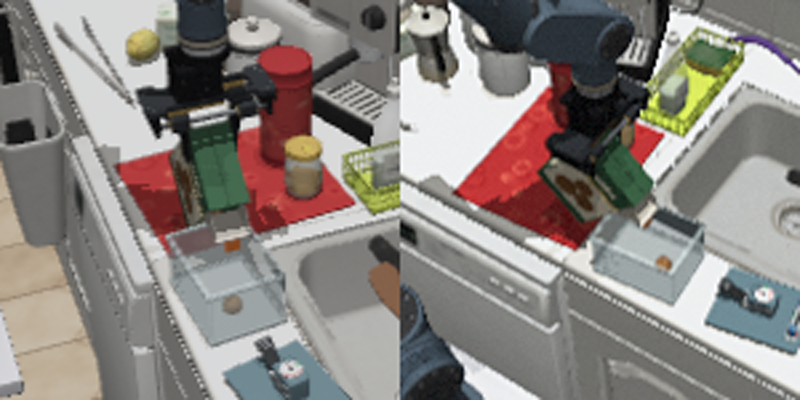

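Tilt is about 45° (side crop: carton at (215,170), tab over the tub), and the tub hasn't moved. I'll continue the arc.

>>> {"method": "arm_command", "body": {"deltas": [-1,-0.0085,0,-0.0004,0,-1,-0.0085,0,-0.0004,0,-1,-0.0085,0,-0.0004,0,-1,-0.0085,0,-0.0004,0,-1,-0.0083,0,0.0018,0,-1,-0.0083,0,0.0018,0,-1,-0.0083,0,0.0018,0,-1,-0.0083,0,0.0018,0,-1,0,0,0,0]}}

```text
time: 19.45
position: [0.4874, -0.0784, 0.1971]
tool_rot: [0.707, 0.708, -0.0, 0.0]
ft_force: [0.2, 0.7, -2.9]
grip_width: 0.0619
grip_force: 8.0
```

```bash
cat >> h.py <<'E'
def zoom(name):
    a=cam('side')[0][110:260,160:310]; b=cam('scene')[0][120:270,150:300]
    cv2.imwrite('pics/%s.png'%name,cv2.resize(np.hstack([a,b]),(800,400),interpolation=2)[:,:,::-1])
E
python3 - <<'E'
from h import *
s=obs(); zoom('z4')
E
```

```text
t 19.45 p [0.487, -0.078, 0.197] R [0.707, 0.708, -0.0, 0.0] F [0.211, 0.712, -2.927] w 0.0619 gf 8.0 q [-0.386, 0.389, 1.784, -0.001, 0.969, -0.386]
```

View pics/z4.png

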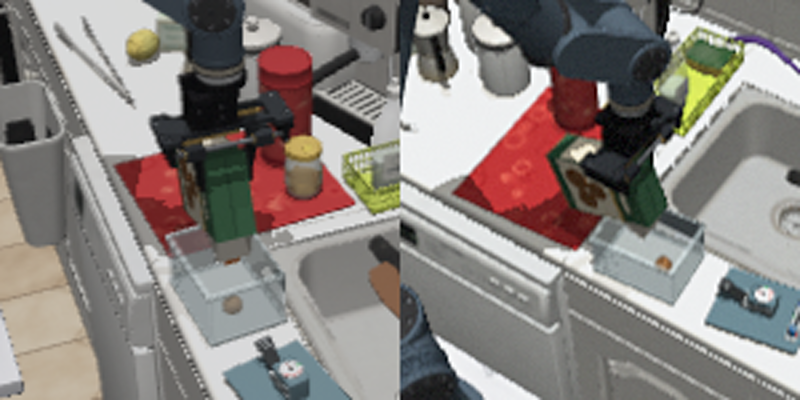

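It's now at about 70°, resting on the rim with the flap inside the tub. Continuing to about 116°.

>>> {"method": "arm_command", "body": {"deltas": [-1,-0.0076,0,0.0039,0,-1,-0.0076,0,0.0039,0,-1,-0.0076,0,0.0039,0,-1,-0.0076,0,0.0039,0,-1,-0.0063,0,0.0058,0,-1,-0.0063,0,0.0058,0,-1,-0.0063,0,0.0058,0,-1,-0.0063,0,0.0058,0,-1,-0.0047,0,0.0067,0,-1,-0.0047,0,0.0067,0,-1,-0.0047,0,0.0067,0,-1,0,0,0,0]}}

```text
time: 21.05
position: [0.4876, -0.1476, 0.1379]
tool_rot: [0.707, 0.708, -0.0, -0.0]
ft_force: [-0.3, -0.9, -1.2]
grip_width: 0.062
grip_force: 8.0
```

Run:
```python
from h import *
s=obs(); zoom('z5')
```

```text
t 21.05 p [0.488, -0.148, 0.138] R [0.707, 0.708, -0.0, -0.0] F [-0.308, -0.896, -1.202] w 0.062 gf 8.0 q [-0.513, 0.501, 1.802, -0.0, 0.839, -0.515]
```

View pics/z5.png

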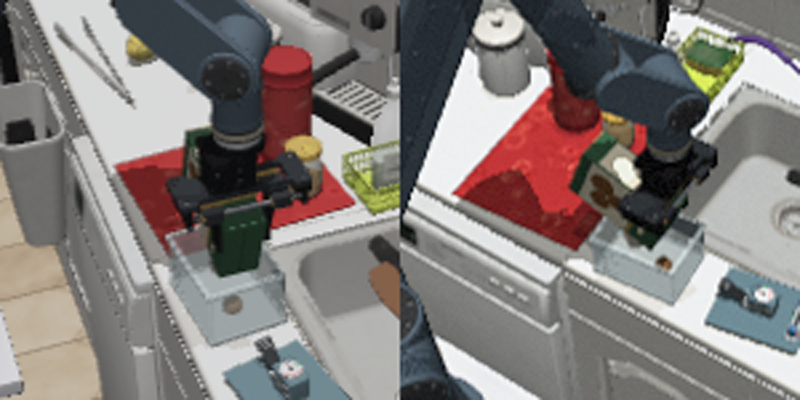

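>>> {"method": "arm_command", "body": {"deltas": [-1,-0.003,0,0.006,0,-1,-0.003,0,0.006,0,-1,0,0,0,0,-1,0,0,0,0,-1,0,0,0,0,-1,0,0,0,0], "newtons": 10}}

```text
time: 21.9
position: [0.488, -0.1533, 0.1268]
tool_rot: [0.706, 0.708, 0.0, 0.001]
ft_force: [0.6, -5.9, 0.1]
grip_width: 0.0618
grip_force: 10.0
```

>>> {"method": "arm_command", "body": {"deltas": [-1,0,0,0,0,-1,0,0,0,0,-1,0,0,-0.01,0,-1,0,0,-0.015,0,-1,-0.01,0,-0.01,0,-1,0.01,0,0,0,-1,-0.01,0,0,0,-1,0.01,0,0,0,-1,-0.01,0,0,0,-1,0.01,0,0,0,-1,0,0,0,0,-1,0,0,0,0], "newtons": 40}}

```text
time: 23.4
position: [0.4876, -0.1529, 0.1615]
tool_rot: [0.706, 0.708, -0.0, -0.0]
ft_force: [0.3, 0.7, -4.2]
grip_width: 0.0618
grip_force: 40.0
```

Run:
```python
from h import *
s=obs(); zoom('z6')
```

```text
t 23.4 p [0.488, -0.153, 0.162] R [0.706, 0.708, -0.0, -0.0] F [0.334, 0.732, -4.158] w 0.0618 gf 40.0 q [-0.523, 0.464, 1.778, -0.0, 0.899, -0.525]
```

View pics/z6.png

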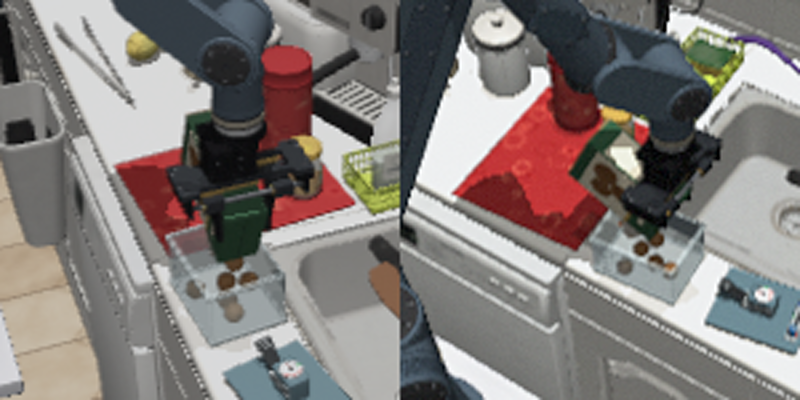

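The pour works: five walnuts show in the tub (side crop (195,288), (227,283), (235,263), (250,280), (233,310)). I'll shake more to be sure.

>>> {"method": "arm_command", "body": {"deltas": [-1,0,0,-0.02,0,-1,0,0,0.02,0,-1,0,0,-0.02,0,-1,0,0,0.02,0,-1,-0.012,0,0,0,-1,0.02,0,0,0,-1,-0.02,0,0,0,-1,0.02,0,0,0,-1,-0.008,0,0,0,-1,0,0,-0.02,0,-1,0,0,0,0,-1,0,0,0,0]}}

```text
time: 25.0
position: [0.4873, -0.1531, 0.1813]
tool_rot: [0.706, 0.708, -0.0, -0.0]
ft_force: [-0.7, 1.0, -3.9]
grip_width: 0.0616
grip_force: 40.0
```

Run:
```python
from h import *
s=obs(); 
f=lambda H,S,V:(H>3)&(H<20)&(S>60)&(V<190)
for c in('side','scene'): blobs(c,f,(-.01,.12),(.38,.56,-.24,-.02),6,c+'7')
```

```text
t 25.0 p [0.487, -0.153, 0.181] R [0.706, 0.708, -0.0, -0.0] F [-0.692, 0.983, -3.924] w 0.0616 gf 40.0 q [-0.523, 0.433, 1.76, -0.0, 0.949, -0.525]
side [242, 205, 9, 14, 65] mean [ 0.489 -0.077  0.028] rect [485. -84.] [89. 23.] 59.5 zmax 0.039
side [250, 212, 7, 5, 20] mean [ 0.507 -0.107  0.033] rect [ 507. -106.] [30. 16.] 22.0 zmax 0.04
scene [234, 206, 5, 3, 10] mean [ 0.496 -0.056  0.024] rect [496. -57.] [12. 19.] 49.2 zmax 0.033
scene [244, 207, 5, 5, 21] mean [ 0.505 -0.107  0.032] rect [ 506. -106.] [20. 19.] 34.9 zmax 0.042
scene [238, 211, 5, 5, 21] mean [ 0.474 -0.094  0.027] rect [475. -95.] [18. 21.] 59.7 zmax 0.036
scene [244, 216, 9, 5, 19] mean [ 0.462 -0.146  0.04 ] rect [ 452. -163.] [76. 29.] 53.8 zmax 0.098
```

>>> {"method": "arm_command", "body": {"deltas": [-1,0,0,-0.03,0,-1,0,0,-0.04,0,-1,0,0,-0.04,0,-1,0.02,0,-0.01,0,-1,0.04,0,0,0,-1,0.05,0,0,0,-1,0.05,0,0,0,-1,0.05,0,0,0,-1,0.05,0,0,0,-1,0.04,0,0,0,-1,0.023,0,0.02,0,-1,0,0,0.03,0]}}

```text
time: 26.6
position: [0.4851, 0.1726, 0.2499]
tool_rot: [0.705, 0.709, -0.001, -0.001]
ft_force: [0.8, 0.2, -5.1]
grip_width: 0.0615
grip_force: 40.0
```

>>> {"method": "arm_command", "body": {"deltas": [-1,0,0,0.03,0,-1,0,0,0.03,0,-1,0,0,0.005,0,-1,0,0,0,0,-1,0,0,0,0]}}

```text
time: 27.22
position: [0.4876, 0.1702, 0.1875]
tool_rot: [0.706, 0.708, 0.001, 0.001]
ft_force: [-0.3, 0.5, -3.6]
grip_width: 0.0621
grip_force: 40.0
```

Run:
```python
from h import *
s=obs(); zoom('z8')
f=lambda H,S,V:(H>3)&(H<20)&(S>60)&(V<190)
for c in('side','scene'): blobs(c,f,(-.01,.12),(.38,.56,-.24,-.02),6)
```

```text
t 27.23 p [0.488, 0.17, 0.188] R [0.706, 0.708, 0.001, 0.001] F [-0.282, 0.453, -3.637] w 0.0621 gf 40.0 q [0.119, 0.43, 1.742, 0.0, 0.968, 0.117]
side [242, 204, 9, 15, 71] mean [ 0.488 -0.079  0.03 ] rect [ 472. -111.] [157.  27.] 64.0 zmax 0.095
side [250, 212, 7, 5, 24] mean [ 0.505 -0.11   0.035] rect [ 495. -141.] [88. 24.] 68.8 zmax 0.096
scene [234, 203, 6, 6, 26] mean [ 0.499 -0.054  0.03 ] rect [502. -54.] [21. 24.] 34.9 zmax 0.044
scene [238, 207, 11, 9, 50] mean [ 0.49  -0.099  0.03 ] rect [491. -98.] [23. 57.] 74.8 zmax 0.041
scene [243, 215, 10, 7, 27] mean [ 0.457 -0.147  0.047] rect [ 447. -158.] [81. 40.] 41.0 zmax 0.098
scene [233, 218, 4, 3, 8] mean [ 0.413 -0.105  0.06 ] rect [ 414. -106.] [ 4. 16.] 4.1 zmax 0.066
```

View pics/z8.png

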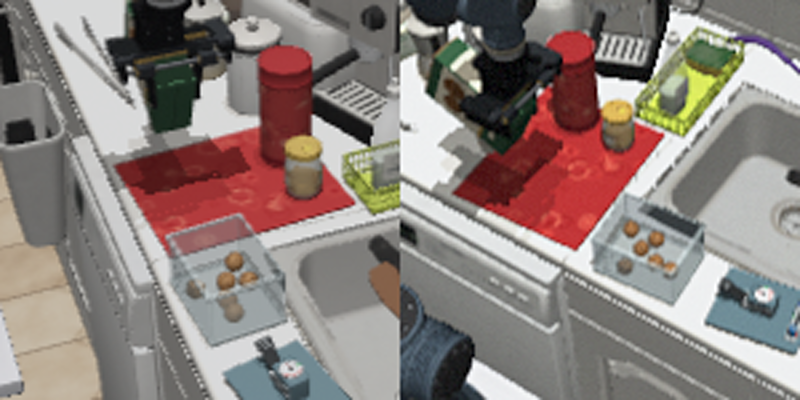

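>>> {"method": "arm_command", "body": {"deltas": [-1,0,0,0,0,-1,0,0,0,0,-1,0,0,0,0,-1,0,0,0,0,-1,0,0,0,0,-1,0,0,0,0], "newtons": 6}}

```text
time: 28.18
position: [0.4875, 0.1697, 0.1872]
tool_rot: [0.706, 0.708, 0.0, 0.001]
ft_force: [-0.6, -1.5, 5.2]
grip_width: 0.0625
grip_force: 6.0
```

Run:
```python
from h import *
s=obs(); tilt()
```

```text
t 28.18 p [0.487, 0.17, 0.187] R [0.706, 0.708, 0.0, 0.001] F [-0.55, -1.461, 5.239] w 0.0625 gf 6.0 q [0.118, 0.431, 1.742, -0.001, 0.968, 0.117]
736 tilt [(53, 138, np.float64(-0.16937542793534097)), (53, 137, np.float64(-0.16914797165981513)), (50, 135, np.float64(-0.16836521795309267)), (49, 139, np.float64(-0.1688302543414695)), (49, 136, np.float64(-0.16886301706645754))] pad yz [0.17  0.206]
pad below top 0.097 green range along y [-0.165  0.112]
```

```bash
cat >> h.py <<'E'
def face(x0=.456):
    s=status.get_obs(); P=np.array(s['position'])+[0,0,.019]; Q=[]
    for c in('side','scene'):
        im,d,K,T=cam(c); W=world(d,K,T); V=im.max(-1)
        m=(abs(W[...,0]-x0)<.006)&(W[...,2]>.012)&(np.linalg.norm(W-P,axis=-1)<.24)&((V>90)|((im[...,1]>im[...,0]+15)&(im[...,1]>im[...,2]+5)))
        k,l,st,_=cv2.connectedComponentsWithStats(m.astype(np.uint8)); 
        if k>1: Q.append(W[l==1+st[1:,4].argmax()][:,1:])
        print(c,[len(q) for q in Q][-1:])
    Q=np.vstack(Q); r=cv2.minAreaRect((Q*1000).astype(np.float32)); print('rect yz',np.round(r[0]),np.round(r[1]),round(r[2],1)); print('corners',cv2.boxPoints(r).round().tolist(),'pad',P[1:].round(3))
E
python3 - <<'E'
from h import *
s=obs(); face()
E
```

```text
t 28.27 p [0.487, 0.17, 0.187] R [0.706, 0.708, 0.0, 0.001] F [-0.38, -2.433, 5.624] w 0.0618 gf 6.0 q [0.118, 0.431, 1.742, -0.001, 0.968, 0.117]
side [52]
scene [124]
rect yz [195. 125.] [124. 178.] 49.1
corners [[87.0, 136.0], [221.0, 20.0], [303.0, 114.0], [168.0, 230.0]] pad [0.17  0.206]
```

>>> {"method": "arm_command", "body": {"deltas": [-1,0.0075,0,-0.001,0,-1,0.0075,0,-0.001,0,-1,0.0075,0,-0.001,0,-1,0.0075,0,-0.001,0,-1,0.0075,0,0,0,-1,0.0075,0,0,0,-1,0.0075,0,0,0,-1,0,0,0,0], "newtons": 7}}

```text
time: 29.38
position: [0.4873, 0.2234, 0.1911]
tool_rot: [0.706, 0.708, 0.001, 0.0]
ft_force: [-0.5, 0.1, 4.9]
grip_width: 0.0622
grip_force: 7.0
```

Run:
```python
from h import *
s=obs(); face()
im,d,K,T=cam('scene'); W=world(d,K,T); h=cv2.cvtColor(im,cv2.COLOR_RGB2HSV).astype(int)
m=((h[...,0]<6)|(h[...,0]>174))&(h[...,1]>150)&(abs(W[...,2]-.006)<.006)&(W[...,0]>.3)&(W[...,0]<.8)&(W[...,1]>-.1)&(W[...,1]<.5)
r=cv2.minAreaRect((W[m][:,:2]*1000).astype(np.float32)); print('board',r,cv2.boxPoints(r).round().tolist())
```

```text
t 29.38 p [0.487, 0.223, 0.191] R [0.706, 0.708, 0.001, 0.0] F [-0.476, 0.097, 4.932] w 0.0622 gf 7.0 q [0.221, 0.449, 1.691, 0.001, 1.0, 0.218]
side [48]
scene [221]
rect yz [229. 125.] [124. 188.] 30.5
corners [[128.0, 175.0], [223.0, 13.0], [330.0, 76.0], [235.0, 238.0]] pad [0.223 0.21 ]
board ((571.2523193359375, 163.1703338623047), (324.37249755859375, 276.85260009765625), 4.3997931480407715) [[399.0, 289.0], [420.0, 13.0], [744.0, 38.0], [722.0, 314.0]]
```

>>> {"method": "arm_command", "body": {"deltas": [-1,0,0,0,0,-1,0,0,0,0,-1,0,0,-0.01,0,-1,0,0,-0.015,0,-1,-0.02,0,0,0,-1,-0.03,0,0,0,-1,-0.03,0,0,0,-1,-0.02,0,0,0,-1,-0.01,0,0,0,-1,0,0,0,0], "newtons": 20}}

```text
time: 30.78
position: [0.4872, 0.1121, 0.2158]
tool_rot: [0.707, 0.707, 0.0, -0.0]
ft_force: [-0.5, -0.2, -3.9]
grip_width: 0.0618
grip_force: 20.0
```

Run:
```python
from h import *
s=obs(); face()
```

```text
t 30.77 p [0.487, 0.112, 0.216] R [0.707, 0.707, 0.0, -0.0] F [-0.492, -0.166, -3.916] w 0.0618 gf 20.0 q [0.002, 0.369, 1.749, 0.0, 1.023, 0.001]
side [99]
scene [237]
rect yz [120. 150.] [122. 190.] 31.0
corners [[18.0, 200.0], [117.0, 37.0], [221.0, 100.0], [123.0, 263.0]] pad [0.112 0.235]
```

>>> {"method": "arm_command", "body": {"deltas": [-1,0,0,0.012,0,-1,0,0,0.012,0,-1,0.0,0,0,0], "newtons": 20}}

```text
time: 31.25
position: [0.4866, 0.1127, 0.1905]
tool_rot: [0.706, 0.708, -0.001, -0.001]
ft_force: [0.5, -0.1, -3.6]
grip_width: 0.0618
grip_force: 20.0
```

>>> {"method": "arm_command", "body": {"deltas": [-1,0.0,0,0,0,-1,0.0,0,0,0,-1,0.0078,0,0.0005,0,-1,0.0078,0,0.0006,0,-1,0.0078,0,0.0007,0,-1,0.0078,0,0.0008,0,-1,0.0078,0,0.001,0,-1,0.0085,0,0.002,0,-1,0.0085,0,0.0025,0,-1,0.0085,0,0.0025,0,-1,0.0085,0,0.003,0,-1,0,0,0,0], "newtons": 7}}

```text
time: 32.75
position: [0.4873, 0.1868, 0.1783]
tool_rot: [0.706, 0.708, 0.001, -0.0]
ft_force: [-0.8, 2.8, 6.3]
grip_width: 0.062
grip_force: 7.0
```

Run:
```python
from h import *
s=obs(); face()
```

```text
t 32.75 p [0.487, 0.187, 0.178] R [0.706, 0.708, 0.001, -0.0] F [-0.763, 2.836, 6.333] w 0.062 gf 7.0 q [0.151, 0.451, 1.738, 0.002, 0.952, 0.147]
side [54]
scene [230]
rect yz [169. 114.] [132. 187.] 10.6
corners [[86.0, 193.0], [121.0, 10.0], [251.0, 34.0], [216.0, 218.0]] pad [0.187 0.197]
```

>>> {"method": "arm_command", "body": {"deltas": [-1,0.0075,0,0.0025,0,-1,0.0075,0,0.003,0,-1,0.007,0,0.003,0,-1,0.006,0,0.003,0,-1,0.003,0,0,0,-1,0,0,0,0,1,0,0,0,0,1,0,0,0,0,1,0,0,0,0,1,0,0,0,0]}}

```text
time: 34.1
position: [0.487, 0.2163, 0.1667]
tool_rot: [0.706, 0.708, 0.0, 0.0]
ft_force: [-0.2, -0.2, -0.0]
grip_width: 0.0858
grip_force: 0.0
```

>>> {"method": "arm_command", "body": {"deltas": [1,0,0,-0.03,0,1,0,0,-0.04,0,1,0,0,-0.04,0,1,0,0,0,0]}}

```text
time: 34.6
position: [0.4891, 0.2169, 0.28]
tool_rot: [0.706, 0.708, 0.003, 0.002]
ft_force: [0.3, 0.1, 0.3]
grip_width: 0.0869
grip_force: 0.0
```

Run:
```python
from h import *
s=obs(); face()
blobs('scene',lambda H,S,V:(H>45)&(H<90)&(S>80),(.17,.21),(.4,.57,0,.3),30)
a=cam('side')[0][135:235,180:280]; b=cam('scene')[0][155:235,200:280]
cv2.imwrite('pics/z9.png',np.hstack([cv2.resize(a,(400,400),interpolation=2),cv2.resize(b,(400,400),interpolation=2)])[:,:,::-1])
```

```text
t 34.6 p [0.489, 0.217, 0.28] R [0.706, 0.708, 0.003, 0.002] F [0.308, 0.065, 0.274] w 0.0869 gf 0.0 q [0.208, 0.336, 1.592, 0.0, 1.205, 0.206]
side [105]
scene [139]
rect yz [191. 158.] [114. 187.] 61.3
corners [[82.0, 153.0], [246.0, 63.0], [301.0, 163.0], [137.0, 253.0]] pad [0.217 0.299]
scene [178, 157, 27, 19, 271] mean [0.478 0.181 0.19 ] rect [484. 185.] [121.  62.] 89.8 zmax 0.2
```

View pics/z9.png

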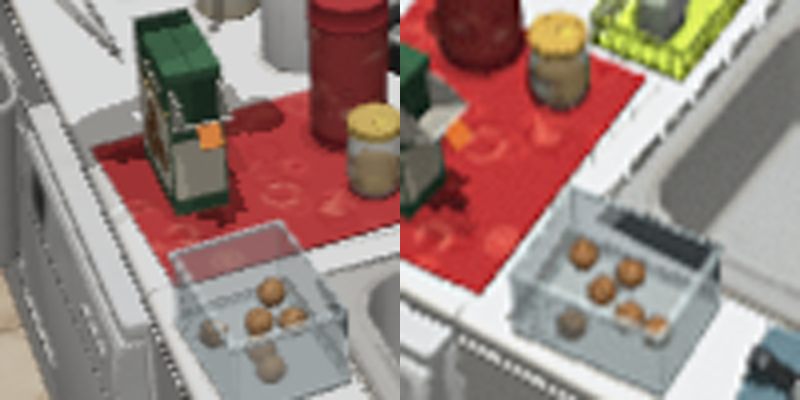

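The carton stands upright and six walnuts are in the tub (scene crop (583,253), (630,270), (602,290), (630,312), (655,325), (570,323)). That is five from the carton plus the stray. Now the lid.

>>> {"method": "arm_command", "body": {"deltas": [0.4,-0.04,0,0,0,0.4,-0.05,0,0,0,0.4,-0.05,0,0,0,0.4,-0.05,0,0,0,0.4,-0.05,0,0,0,0.4,-0.05,0,0,0,0.4,-0.05,0,0,0,0.4,-0.05,0,0,0,0.4,-0.05,0,0,0,0.4,-0.05,0,0,0,0.4,-0.04,0,0,0,0.4,-0.02,0,0,0]}}

```text
time: 36.35
position: [0.4873, -0.3353, 0.2749]
tool_rot: [0.707, 0.707, 0.0, -0.001]
ft_force: [0.6, -0.2, -0.2]
grip_width: 0.0609
grip_force: 0.0
```

```bash
cat > lid.py <<'E'
from h import *
s=obs()
f=lambda H,S,V:(H>90)&(H<115)&(S>60)
for c in('wrist','side','scene'):
    blobs(c,f,(.010,.026),(.36,.62,-.48,-.2),60,c+'l')
for c in('wrist','side'):
    blobs(c,lambda H,S,V:V>=0,(.085,.105),(.36,.6,-.26,.03),100)
f2=lambda H,S,V:(H>100)&(H<125)&(S>180)
for c in('wrist','side'): blobs(c,f2,(.02,.05),(.36,.62,-.48,-.2),3)
E
python3 lid.py
```

```text
t 36.35 p [0.487, -0.335, 0.275] R [0.707, 0.707, 0.0, -0.001] F [0.611, -0.25, -0.24] w 0.0609 gf 0.0 q [-0.791, 0.428, 1.455, 0.0, 1.261, -0.791]
wrist [202, 89, 112, 132, 6345] mean [ 0.491 -0.335  0.017] rect [ 489. -336.] [122. 161.] 10.2 zmax 0.02
side [249, 239, 32, 28, 332] mean [ 0.473 -0.316  0.019] rect [ 485. -316.] [123. 116.] 14.5 zmax 0.026
scene [265, 221, 42, 31, 485] mean [ 0.479 -0.337  0.019] rect [ 485. -339.] [128. 159.] 9.7 zmax 0.026
wrist [183, 0, 131, 38, 1493] mean [ 0.475 -0.189  0.092] rect [ 477. -180.] [123.  32.] 4.2 zmax 0.096
side [222, 192, 45, 32, 230] mean [ 0.456 -0.132  0.093] rect [ 471. -113.] [127. 172.] 4.6 zmax 0.104
```

>>> {"method": "arm_command", "body": {"deltas": [0.4,-0.002,0.001,0,0,0.4,0,0,0.03,-0.09,0.4,0,0,0.04,-0.085,0.4,0,0,0.05,0,0.4,0,0,0.05,0,0.4,0,0,0.04,0,0.4,0,0,0.03,0,0.4,0,0,0.008,0,0.4,0,0,0,0,-1,0,0,0,0,-1,0,0,0,0,-1,0,0,0,0], "newtons": 25}}

```text
time: 38.2
position: [0.4893, -0.336, 0.0294]
tool_rot: [0.642, 0.767, -0.0, 0.001]
ft_force: [0.1, 0.1, -0.4]
grip_width: 0.0389
grip_force: 0.0
```

>>> {"method": "arm_command", "body": {"deltas": [-1,0,0,0,0,-1,0,0,0,0,-1,0,0,-0.02,0,-1,0,0,-0.03,0,-1,0,0,-0.04,0,-1,0,0,-0.04,0,-1,0,0,-0.03,0,-1,0,0,0,0,-1,0,0,0,0.085]}}

```text
time: 39.33
position: [0.4878, -0.3345, 0.1864]
tool_rot: [0.675, 0.738, 0.0, -0.002]
ft_force: [-0.4, -0.1, -4.3]
grip_width: 0.034
grip_force: 25.0
```

Run:
```python
from h import *
s=obs()
blobs('wrist',lambda H,S,V:(H>90)&(H<115)&(S>60),(.12,.23),(.36,.62,-.48,-.2),60,'wl2')
im,d,K,T=cam('wrist'); np.savez('wl.npz',im=im,d=d,K=K,T=T)
for c in('side','scene'): blobs(c,lambda H,S,V:V>=0,(.085,.105),(.36,.6,-.23,.03),100)
```

```text
t 39.33 p [0.488, -0.334, 0.186] R [0.675, 0.738, 0.0, -0.002] F [-0.419, -0.07, -4.315] w 0.034 gf 25.0 q [-0.79, 0.527, 1.553, -0.0, 1.066, -0.879]
wrist [140, 95, 233, 175, 23215] mean [ 0.491 -0.297  0.179] rect [ 485. -304.] [122. 101.] 5.9 zmax 0.226
wrist [219, 310, 79, 7, 421] mean [ 0.489 -0.362  0.205] rect [ 490. -366.] [49. 46.] 4.8 zmax 0.229
wrist [211, 324, 13, 16, 170] mean [ 0.467 -0.396  0.182] rect [ 468. -397.] [4. 8.] 73.6 zmax 0.19
side [222, 190, 29, 34, 168] mean [ 0.441 -0.09   0.093] rect [ 469. -113.] [124. 174.] 4.9 zmax 0.102
scene [221, 191, 44, 33, 228] mean [ 0.469 -0.116  0.094] rect [ 471. -111.] [128. 165.] 5.1 zmax 0.105
```

```bash
cat > lid2.py <<'E'
from h import *
s=status.get_obs(); Tm=R.from_quat(s['tool_rot']).as_matrix(); 
S=np.load('wl.npz'); W=world(S['d'],S['K'],S['T']); h=cv2.cvtColor(S['im'],cv2.COLOR_RGB2HSV).astype(int)
L=(W-s['position'])@Tm
zp=np.median(W[(h[...,0]>90)&(h[...,0]<115)&(h[...,1]>60)&(W[...,2]>.15)&(W[...,2]<.2)][:,2]); print('plate z',zp)
m=(h[...,0]>90)&(h[...,0]<115)&(h[...,1]>60)&(abs(W[...,2]-zp)<.004)
q=L[m]; print('tool x pct',np.percentile(q[:,0],[1,90,98,99.5]).round(4),'tool y',np.percentile(q[:,1],[.5,2,98,99.5]).round(4))
far=q[(q[:,0]>np.percentile(q[:,0],99.5)-.006)]
for y0 in np.arange(-.05,.06,.02):
    a=q[abs(q[:,1]-y0)<.004]; print(round(y0,2),a[:,0].max().round(4),end=' ')
for x0 in np.arange(.0,.08,.02):
    a=q[abs(q[:,0]-x0)<.004]; print('|',round(x0,2),a[:,1].min().round(4),a[:,1].max().round(4),end=' ')
E
python3 lid2.py
```

```text
plate z 0.1735935452185498
tool x pct [-0.0154  0.07    0.0777  0.0797] tool y [-0.0599 -0.0559  0.0577  0.0592]
-0.05 0.0807 -0.03 0.0727 -0.01 0.0553 0.01 0.0809 0.03 0.0807 0.05 0.0806 | 0.0 -0.0503 0.0604 | 0.02 -0.0483 0.0601 | 0.04 -0.0553 0.0603 | 0.06 -0.0621 0.0599
```

>>> {"method": "arm_command", "body": {"deltas": [-1,0.03,0.0029,0,0,-1,0.045,0,0,0,-1,0.05,0,0,0,-1,0.05,0,0,0,-1,0.035,0,0,0,-1,0.0136,0,0,0,-1,0,0,0,0,-1,0,0,0,0]}}

```text
time: 40.52
position: [0.4721, -0.1141, 0.1885]
tool_rot: [0.674, 0.739, -0.0, 0.001]
ft_force: [-0.4, 0.4, -4.1]
grip_width: 0.034
grip_force: 25.0
```

Run:
```python
from h import *
s=obs()
for c in('side','scene','wrist'): blobs(c,lambda H,S,V:V>=0,(.085,.103),(.36,.6,-.23,.03),60)
go(.471,-.1115,.13)
```

```text
t 40.52 p [0.472, -0.114, 0.188] R [0.674, 0.739, -0.0, 0.001] F [-0.374, 0.405, -4.116] w 0.034 gf 25.0 q [-0.467, 0.391, 1.813, -0.001, 0.936, -0.558]
side [222, 196, 45, 28, 206] mean [ 0.46  -0.149  0.093] rect [ 470. -115.] [124. 169.] 5.5 zmax 0.102
scene [221, 202, 44, 21, 141] mean [ 0.44  -0.13   0.094] rect [ 471. -113.] [127. 164.] 4.7 zmax 0.102
wrist [179, 91, 161, 2, 203] mean [ 0.455 -0.034  0.09 ] rect [464. -33.] [122.   1.] 5.2 zmax 0.092
delta tool [ 0.0025 -0.0005  0.0584] xang 1.661
```

>>> {"method": "arm_command", "body": {"deltas": [-1,0.002,-0.0005,0.02,0,-1,0,0,0.02,0,-1,0,0,0.016,0,-1,0,0,0.008,0,-1,0,0,0.006,0,-1,0,0,0.004,0,-1,0,0,0.002,0,-1,0,0,0,0]}}

```text
time: 41.68
position: [0.4709, -0.1111, 0.1141]
tool_rot: [0.674, 0.739, 0.0, 0.001]
ft_force: [-3.1, -0.4, 5.8]
grip_width: 0.0337
grip_force: 25.0
```

>>> {"method": "arm_command", "body": {"deltas": [0.4,0,0,0,0,0.4,0,0,0,0,0.4,0,0,0,0,0.4,0,0,-0.04,0,0.4,0,0,-0.05,0,0.4,0,0,-0.05,0,0.4,0,0,0,0,0.4,0,0,0,0]}}

```text
time: 42.68
position: [0.4701, -0.1105, 0.252]
tool_rot: [0.674, 0.739, -0.0, -0.0]
ft_force: [-0.8, -0.1, 0.0]
grip_width: 0.0608
grip_force: 0.0
```

```bash
cat > chk.py <<'E'
from h import *
s=obs()
f=lambda H,S,V:(H>90)&(H<115)&(S>60)
for c in('wrist','side','scene'):
    blobs(c,f,(.096,.112),(.36,.6,-.26,.03),100,c+'k')
f2=lambda H,S,V:(H>100)&(H<125)&(S>150)
for c in('wrist','side','scene'): blobs(c,f2,(.09,.14),(.38,.58,-.26,-.1),3)
im,d,K,T=cam('wrist'); W=world(d,K,T)
m=(abs(W[...,0]-.471)<.09)&(abs(W[...,1]+.113)<.11); v,u=np.nonzero(m); 
cv2.imwrite('pics/k.png',cv2.resize(im[v.min():v.max(),u.min():u.max()],None,fx=2.2,fy=2.2,interpolation=2)[:,:,::-1]); print(u.min(),u.max(),v.min(),v.max())
fl=W[m&(h:=True)]
p=W[m&(abs(W[...,2]-.103)<.006)]; A=np.c_[p[:,:2],np.ones(len(p))]; c=np.linalg.lstsq(A,p[:,2],rcond=None)[0]; print('plate tilt',c[:2].round(3),'z@centre',(c@[.471,-.113,1]).round(4))
E
python3 chk.py
```

```text
t 42.67 p [0.47, -0.11, 0.252] R [0.674, 0.739, -0.0, -0.0] F [-0.792, -0.073, 0.049] w 0.0608 gf 0.0 q [-0.463, 0.298, 1.742, -0.0, 1.102, -0.555]
wrist [199, 96, 125, 156, 9436] mean [ 0.481 -0.115  0.102] rect [ 471. -112.] [122. 160.] 5.4 zmax 0.111
side [223, 189, 35, 27, 327] mean [ 0.454 -0.099  0.104] rect [ 467. -110.] [119. 146.] 4.7 zmax 0.112
scene [221, 192, 43, 30, 456] mean [ 0.46  -0.113  0.105] rect [ 466. -114.] [125. 163.] 4.7 zmax 0.112
wrist [226, 246, 2, 4, 8] mean [ 0.443 -0.18   0.12 ] rect [ 443. -180.] [1. 4.] 2.1 zmax 0.121
wrist [234, 247, 2, 3, 5] mean [ 0.451 -0.18   0.119] rect [ 451. -180.] [1. 3.] 2.5 zmax 0.12
scene [251, 214, 2, 2, 3] mean [ 0.442 -0.18   0.117] rect [ 441. -181.] [5. 1.] 89.9 zmax 0.121
0 511 0 383
plate tilt [ 0.    -0.002] z@centre 0.1016
```

>>> {"method": "arm_command", "body": {"deltas": [-0.1,-0.034,-0.0146,0,0,-0.1,-0.033,-0.0147,0,0,-0.1,0,0,0.04,0,-0.1,0,0,0.045,0,-0.1,0,0,0.035,0,-0.1,0,0,0.015,0,-0.1,0,0,0.008,0,-0.1,0,0,0,0,-1,0,0,0,0,-1,0,0,0,0,-1,0,0,0,0,-1,0,0,0,0], "newtons": 6}}

```text
time: 44.52
position: [0.4478, -0.1803, 0.1099]
tool_rot: [0.674, 0.739, 0.0, 0.0]
ft_force: [-0.3, -0.3, 2.5]
grip_width: 0.0137
grip_force: 6.0
```

Run:
```python
from h import *
s=obs()
c=np.array([.471,-.1125]); a=np.radians(5.1); d=np.array(s['position'][:2])-c
print('lid xy',(d@np.array([np.cos(a),np.sin(a)])).round(4),(d@np.array([-np.sin(a),np.cos(a)])).round(4))
```

```text
t 44.52 p [0.448, -0.18, 0.11] R [0.674, 0.739, 0.0, 0.0] F [-0.312, -0.266, 2.525] w 0.0137 gf 6.0 q [-0.615, 0.523, 1.89, -0.0, 0.728, -0.707]
lid xy -0.0291 -0.0655
```

>>> {"method": "arm_command", "body": {"deltas": [-1,0,0.006,0,0,-1,0,0.006,0,0,-1,0,0.006,0,0,-1,0,0.006,0,0,-1,0,0.006,0,0,-1,0,0.004,0,0,-1,0,0,0,0,-1,0,0,0,0]}}

```text
time: 45.52
position: [0.4827, -0.177, 0.1099]
tool_rot: [0.674, 0.739, 0.001, 0.001]
ft_force: [1.3, 1.7, 4.8]
grip_width: 0.0141
grip_force: 6.0
```

Run:
```python
from h import *
s=obs()
c=np.array([.471,-.1125]); a=np.radians(5.1); d=np.array(s['position'][:2])-c
print('lid xy',(d@np.array([np.cos(a),np.sin(a)])).round(4),(d@np.array([-np.sin(a),np.cos(a)])).round(4))
```

```text
t 45.52 p [0.483, -0.177, 0.11] R [0.674, 0.739, 0.001, 0.001] F [1.348, 1.653, 4.816] w 0.0141 gf 6.0 q [-0.57, 0.552, 1.813, 0.001, 0.774, -0.662]
lid xy 0.0059 -0.0653
```

>>> {"method": "arm_command", "body": {"deltas": [-0.3,0,0,0,0,-0.3,0,0,0,0,-0.3,0,0,-0.03,0,-0.3,0,0,-0.04,0,-0.3,0,0,-0.04,0,-1,0,0,-0.03,0,-1,0,0,0,0]}}

```text
time: 46.4
position: [0.4827, -0.1778, 0.2515]
tool_rot: [0.674, 0.739, 0.0, 0.003]
ft_force: [1.0, 0.5, -0.3]
grip_width: 0.0176
grip_force: 0.0
```

```bash
python3 chk.py
python3 - <<'E'
from h import *
im=cv2.imread('pics/wristk.png'); cv2.imwrite('pics/k2.png',cv2.resize(im[60:310,130:400],None,fx=2.2,fy=2.2,interpolation=2))
E
```

```text
t 46.4 p [0.483, -0.178, 0.251] R [0.674, 0.739, 0.0, 0.003] F [1.032, 0.455, -0.275] w 0.0176 gf 0.0 q [-0.57, 0.34, 1.676, -0.0, 1.121, -0.662]
wrist [181, 10, 141, 181, 13971] mean [ 0.473 -0.093  0.102] rect [ 470. -112.] [122. 162.] 5.4 zmax 0.104
side [223, 191, 41, 30, 434] mean [ 0.461 -0.118  0.104] rect [ 468. -117.] [123. 160.] 4.7 zmax 0.112
scene [221, 192, 43, 30, 445] mean [ 0.459 -0.112  0.104] rect [ 468. -113.] [125. 164.] 6.3 zmax 0.112
side [251, 208, 2, 5, 5] mean [ 0.48  -0.176  0.116] rect [ 480. -175.] [16.  2.] 56.7 zmax 0.118
scene [254, 208, 2, 2, 4] mean [ 0.475 -0.175  0.119] rect [ 475. -175.] [3. 5.] 32.7 zmax 0.123
0 511 0 383
plate tilt [ 0.    -0.001] z@centre 0.1017
```

View pics/k2.png

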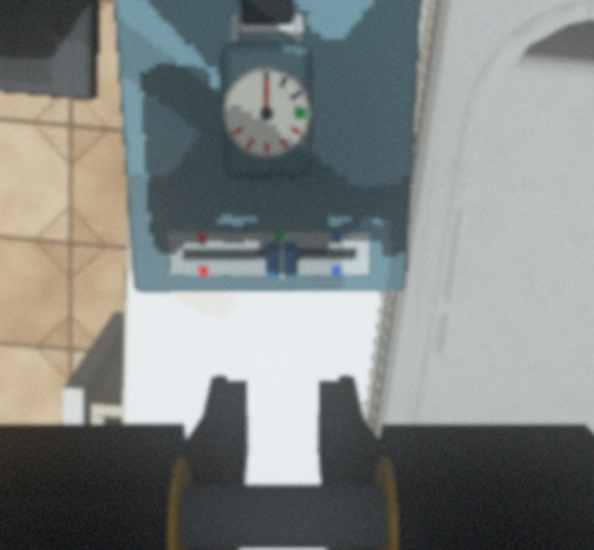

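The knob (282) sits at the green mark (279) between red (203) and blue (337), and the needle is at zero. Now for the lever.

>>> {"method": "arm_command", "body": {"deltas": [-1,0.045,-0.003,0,0,-1,0.045,-0.003,0,0,-1,0.046,0,0,0,-1,0,0,0.04,0,-1,0,0,0.04,0,-1,0,0,0.025,0,-1,0,0,0,0,-1,0,0,0,0]}}

```text
time: 47.75
position: [0.4635, -0.0424, 0.1448]
tool_rot: [0.674, 0.739, 0.0, 0.0]
ft_force: [0.5, -0.5, 0.7]
grip_width: 0.0008
grip_force: 0.0
```

Run:
```python
from h import *
s=obs()
c=np.array([.471,-.1125]); a=np.radians(5.1); d=np.array(s['position'][:2])-c
print('lid xy',(d@np.array([np.cos(a),np.sin(a)])).round(4),(d@np.array([-np.sin(a),np.cos(a)])).round(4))
```

```text
t 47.75 p [0.464, -0.042, 0.145] R [0.674, 0.739, 0.0, 0.0] F [0.549, -0.475, 0.715] w 0.0008 gf 0.0 q [-0.332, 0.442, 1.903, 0.0, 0.796, -0.424]
lid xy -0.0012 0.0705
```

>>> {"method": "arm_command", "body": {"deltas": [-1,0,0,0.008,0,-1,0,0,0.008,0,-1,0,0,0.006,0,-1,0,0,0.006,0,-1,0,0,0.004,0,-1,0,0,0,0,-1,0,0,0,0]}}

```text
time: 48.62
position: [0.4636, -0.0413, 0.115]
tool_rot: [0.674, 0.739, 0.001, 0.001]
ft_force: [-3.3, 6.1, 26.5]
grip_width: 0.0004
grip_force: 13.2
```

>>> {"method": "arm_command", "body": {"deltas": [-1,0,0,-0.012,0,-1,0,0,-0.02,0,-1,0,0,0,0,-1,0,0,0,0,-1,0,0,0,0,-1,0,0,0.008,0,-1,0,0,0.008,0,-1,0,0,0.006,0,-1,0,0,0.006,0,-1,0,0,0.004,0,-1,0,0,0,0,-1,0,0,0,0]}}

```text
time: 50.12
position: [0.4628, -0.0411, 0.1148]
tool_rot: [0.674, 0.739, 0.001, -0.0]
ft_force: [-5.2, 7.1, 31.9]
grip_width: 0.0005
grip_force: 15.4
```

>>> {"method": "arm_command", "body": {"deltas": [-1,0,0,-0.012,0,-1,0,0,-0.02,0,-1,0,0,-0.04,0,-1,0,0,-0.04,0,-1,-0.04,0,0,0,-1,-0.04,0,0,0,-1,-0.04,0,0,0,-1,-0.013,0,0,0,-1,0,0,0,0]}}

```text
time: 51.25
position: [0.4748, -0.1748, 0.2237]
tool_rot: [0.674, 0.738, -0.0, -0.001]
ft_force: [-0.2, 0.2, -0.6]
grip_width: 0.0007
grip_force: 0.0
```

```bash
cat > gauge.py <<'E'
from h import *
s=obs(); im,d,K,T=cam('wrist','g%d'%int(s['time']*10)); W=world(d,K,T); hsv=cv2.cvtColor(im,cv2.COLOR_RGB2HSV).astype(int)
a=np.radians(5.1); ax=np.array([np.cos(a),np.sin(a)]); ay=np.array([-np.sin(a),np.cos(a)])
m0=(abs(W[...,2]-.145)<.012)&(hsv[...,1]<50)&(hsv[...,2]>110)&(abs(W[...,0]-.471)<.03)&(abs(W[...,1]+.1125)<.035)
c=W[m0][:,:2]; r=cv2.minEnclosingCircle((c*1000).astype(np.float32)); print('dial',r,m0.sum())
cc=np.array(r[0])/1000
def rep(nm,m):
    p=W[m&(np.linalg.norm(W[...,:2]-cc,axis=-1)<.025)&(abs(W[...,2]-.145)<.015)][:,:2]-cc
    print(nm,[(round(float(q@ax)*1000,1),round(float(q@ay)*1000,1)) for q in p][:60])
rep('green',(hsv[...,0]>45)&(hsv[...,0]<85)&(hsv[...,1]>100))
rep('red',((hsv[...,0]<8)|(hsv[...,0]>172))&(hsv[...,1]>110))
m=(hsv[...,0]>100)&(hsv[...,0]<125)&(hsv[...,1]>150)
E
python3 gauge.py; python3 chk.py | tail -4
```

```text
t 51.25 p [0.475, -0.175, 0.224] R [0.674, 0.738, -0.0, -0.001] F [-0.157, 0.21, -0.614] w 0.0007 gf 0.0 q [-0.574, 0.367, 1.724, 0.0, 1.052, -0.665]
dial ((470.4961853027344, -111.69192504882812), 16.12323570251465) 1330
green [(11.5, 0.4), (12.2, 0.5), (13.0, 0.5), (13.7, 0.5), (11.6, -0.3), (12.3, -0.3), (13.0, -0.3), (13.7, -0.2), (11.6, -1.0), (12.3, -1.0), (13.1, -1.1), (13.7, -0.9), (12.3, -1.7), (13.0, -1.6)]
red []
side [251, 209, 1, 4, 4] mean [ 0.478 -0.179  0.116] rect [ 478. -178.] [7. 0.] 68.4 zmax 0.12
scene [254, 208, 2, 2, 3] mean [ 0.476 -0.175  0.119] rect [ 476. -175.] [0. 5.] 46.3 zmax 0.122
0 511 0 383
plate tilt [ 0.    -0.001] z@centre 0.1017
```

```bash
sed -i "s/^rep('red'.*/i=im.astype(int); rep('red',(i[...,0]-np.maximum(i[...,1],i[...,2])>35))/" gauge.py; python3 gauge.py | tail -1
```

```text
red [(9.0, 5.5), (7.6, 4.7), (8.2, 4.8), (9.0, 4.8), (6.8, 4.2), (7.5, 4.1), (8.2, 4.2), (5.4, 3.3), (6.1, 3.4), (6.8, 3.4), (3.9, 2.6), (4.6, 2.7), (5.4, 2.7), (6.1, 2.6), (3.2, 1.9), (3.9, 2.0), (4.6, 2.0), (2.5, 1.3), (3.2, 1.3), (9.9, -6.0), (10.0, -6.8), (10.7, -6.7), (11.4, -6.6), (10.7, -7.3), (11.4, -7.3), (-6.3, -12.0)]
```

The needle reads 1.05 rad, so two strokes have counted. Now the third.

>>> {"method": "arm_command", "body": {"deltas": [-1,0.04,0,0,0,-1,0.045,0,0,0,-1,0.048,0,0,0,-1,0,0,0.04,0,-1,0,0,0.03,0,-1,0,0,0.009,0,-1,0,0,0.008,0,-1,0,0,0.008,0,-1,0,0,0.006,0,-1,0,0,0.006,0,-1,0,0,0.003,0,-1,0,0,0,0]}}

```text
time: 53.2
position: [0.4636, -0.0415, 0.1156]
tool_rot: [0.674, 0.739, 0.001, 0.0]
ft_force: [-0.3, 4.9, 9.5]
grip_width: 0.0004
grip_force: 4.8
```

>>> {"method": "arm_command", "body": {"deltas": [-1,0,0,0,0,-1,0,0,-0.012,0,-1,0,0,-0.02,0,-1,0,0,-0.04,0,-1,0,0,-0.04,0,-1,-0.04,0,0,0,-1,-0.045,0,0,0,-1,-0.048,0,0,0,-1,0,0,0,0]}}

```text
time: 54.32
position: [0.4761, -0.1786, 0.227]
tool_rot: [0.675, 0.737, -0.0, 0.002]
ft_force: [-0.9, 0.3, -0.4]
grip_width: 0.0007
grip_force: 0.0
```

```bash
python3 gauge.py; python3 chk.py | tail -6
python3 - <<'E'
from h import *
# tub, carton, lever
blobs('scene',lambda H,S,V:(H>45)&(H<90)&(S>80),(.17,.21),(.4,.57,0,.3),30)
im,d,K,T=cam('wrist'); W=world(d,K,T); m=(im.max(-1)<70)&(abs(W[...,0]-.465)<.03)&(W[...,1]>-.09)&(W[...,1]<-.02)&(W[...,2]>.106)&(W[...,2]<.16)
print('lever',m.sum(), [(round(float(y),3),round(float(W[m&(abs(W[...,1]-y)<.004)][:,2].max()),3)) for y in (-.07,-.06,-.05,-.045,-.04) if (m&(abs(W[...,1]-y)<.004)).any()])
E
```

```text
t 54.33 p [0.476, -0.179, 0.227] R [0.675, 0.737, -0.0, 0.002] F [-0.868, 0.258, -0.443] w 0.0007 gf 0.0 q [-0.578, 0.364, 1.718, -0.002, 1.056, -0.665]
dial ((470.7840576171875, -111.64598083496094), 16.209449768066406) 1343
green [(11.9, 0.3), (12.7, 0.2), (13.5, 0.2), (11.9, -0.4), (12.7, -0.5), (13.4, -0.5), (12.0, -1.3), (12.8, -1.3)]
red [(3.2, 0.2), (3.9, 0.2), (4.6, 0.2), (5.3, 0.4), (6.1, 0.2), (6.8, 0.3), (7.6, 0.2), (8.3, 0.3), (9.0, 0.3), (9.8, 0.2), (2.4, -0.5), (3.2, -0.5), (3.9, -0.5), (4.6, -0.4), (5.3, -0.4), (6.1, -0.4), (6.8, -0.4), (7.6, -0.5), (8.3, -0.4), (9.0, -0.4), (9.1, -6.3), (9.9, -6.3), (10.6, -6.2), (9.8, -6.9), (10.6, -6.9), (11.4, -7.0), (11.4, -7.7), (5.5, -10.7), (5.5, -11.4), (6.2, -12.2)]
scene [221, 198, 43, 24, 392] mean [ 0.45  -0.12   0.104] rect [ 469. -114.] [125. 162.] 3.7 zmax 0.112
wrist [293, 195, 1, 3, 3] mean [ 0.507 -0.181  0.103] rect [ 507. -181.] [0. 2.] 4.5 zmax 0.103
side [251, 208, 2, 5, 5] mean [ 0.478 -0.179  0.119] rect [ 478. -180.] [8. 4.] 38.2 zmax 0.127
scene [254, 208, 2, 2, 3] mean [ 0.474 -0.177  0.122] rect [ 474. -177.] [2. 5.] 65.9 zmax 0.126
0 511 0 383
plate tilt [ 0.    -0.001] z@centre 0.1017
scene [178, 157, 27, 20, 276] mean [0.478 0.182 0.19 ] rect [482. 184.] [ 64. 125.] 0.3 zmax 0.204
lever 1390 [(-0.07, 0.125), (-0.06, 0.129), (-0.05, 0.135), (-0.045, 0.137), (-0.04, 0.139)]
```

The needle is on the green tick, the lever is up, the lid is home and the carton is upright. Handing in.

```bash
python3 -c "
from rig import order
print(order.hand_in())"
```

```text
the job is handed in; nothing more can be done
None
```

The job is handed in, with no verdict shown: all six walnuts found are in the tub, the lid is home, the valve is at green, three strokes put the needle on the green tick, and the carton stands upright.

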